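# Scoop fallen sleeves from under an arbor press plate

### The arm

A 6-joint arm with a two-finger parallel gripper is mounted at the origin on the work surface. World frame = base frame: x ahead of the robot, y to its left, z up, the work surface at z = 0. Lengths are in mm, angles in rad, forces in N, time in s.
With the tool pointing down it reaches from about 350 to 875 mm from the base axis. Payload 4.2 kg.
Tool frame: the origin (TCP) lies at the very end of the fingers, on their centre line; the grasp point (between the pads) lies arm.grip_depth behind it (arm.grip_depth is the distance from the TCP to the grasp point, in mm); x points along the fingers, y is the direction in which the jaws open and shut, and the axes are right-handed (so a half turn about x gives the same grasp; the last joint's range is limited). The gripper opens to 85 mm and grips with 20 to 120 N. Pads are 22 mm wide; open, the fingers measure 114 mm over their backs; the gripper's body (76 mm by 85 mm) begins 54 mm behind the grasp point. The pads swing forward as they close: fully open they stand 13 mm farther back than shut.
Start: joints at [-1.065, 0.385, 0.008, 0, -1.194, -0.259], TCP at [152.706, -606.036, 231.312] pointing down, gripper open.
Joint ranges: [-3.14, 3.14], [-1.21, 2.06], [-1.07, 1.41], [-3.16, 2.05], [-2.99, -0.16], [-3.1, 3.1]. Speed limits (rad/s): [2.79, 2.79, 3.14, 3.14, 3.14, 3.14].

### API

Orientations are given as a unit quaternion [x, y, z, w].
In Python, from bench import arm, get_image, models gives the robot as it stands.
- The arm moves only by the tool arm_command, never from a script. Its argument "rows" is a list of rows, each an object of numbers: "dx", "dy", "dz": the shift along the tool's x, y, z in m; "wx", "wy", "wz": the turn, a rotation vector about the tool's x, y, z in degrees; "gripper": the closure, from -1 (fully open) to 1 (shut). A call has exactly 8 rows; each row is the pose to reach, as a shift and turn from the pose measured when the call began, along the tool's axes at that moment; what a row does not reach only later rows make up. A row lasts 1/10 s, in which the tool goes at most 50 mm and 8.59 degrees, less where a joint would pass 70% of its speed; a pose out of reach is approached as far as the arm can. A call with a gripper value outside its range is refused whole. The fingers move at their own pace and stop on an object; the grip force is fixed at half the most. Time passes only in rows, so rows that repeat a pose let the fingers close, or fill a call up. It gives the time, the measured TCP pose, the force and the opening at its end, in the units of the state.
- arm.read_state(): the state, without advancing time (a new reading comes with each control period).
- get_image(name): name is "scene" or "top"; returns a dict with "img" (400x640x3 uint8, red, green, blue), "K" (3x3 intrinsics, pixels), "rvec" (rotation vector, rad) and "tvec" (3), from world to camera coordinates, as OpenCV has them. Camera axes: x right, y down, z forward; pixel columns grow to the right and rows downward; lengths in mm; the calibration is good to about 2 mm. A picture is of the moment at which its call begins. There is no depth.
- arm.job_done(): hands the job in, once; it reports no verdict.
Trained networks look in the newest picture that a camera, given by its name, has taken for a name from the list of things; names that differ only in an ending like _2 or _b are one class to them, and where a whole thing is asked for, a point or a joint stands for the part that bears it (a point fixed in the world has none). Each returns a list of dicts, best first, with "conf" (0 to 1); they miss things now and then, are a little off and sometimes report something else, mostly with a low value. They report only what shows in the picture. A call takes as long as a camera call. They do not tell look-alikes from the thing itself.
- models.cut_out(camera, query): "mask" (400x640 bool, what is visible of it) and "extent" ([left, top, right, bottom] in pixels, round what is visible of it).
The state is a dict: "clock": time; "joints": joint angles; "joint_vel": joint speeds; "joint_efforts": joint torques, N m; "position": TCP position; "ee_rot": TCP orientation; "contact_force": force on the tool from outside, world axes, zero at the start; "wrist_torque": the same for the moment, N m; "gripper_width": finger opening in mm.
Only numpy, scipy, OpenCV 4.12 (cv2) and the standard library are available. Lean on these libraries where they do the work, as an engineer would, in place of code of your own. Each camera call takes 0.05 s, during which the arm holds its last target.

### The job

Two bronze sleeves have rolled under the slotted work plate of the arbor press: slide the flat scoop in under the plate's front lip, gather both sleeves onto it together and draw them out on the scoop. Tip them gently, from close above, into the blue parts tray and lay the empty scoop back down flat on the bench. Handle the sleeves only with the scoop, not with the fingers, and leave everything else on the bench undisturbed.

Things in the scene. Friction and masses are not known exactly. Their poses are not given: they have to be found in the camera images.
- press: Black cast-iron arbor press, fixed, with a steel work plate on its base. Origin: on the bench below the middle of the plate's front edge; x points from the open front in under the plate, y left along the front edge, z up. Plate: x 0 to 153, y -355 to 190, z 78 to 94 mm, with two 42 mm slots along y (x 28-70 and 84-126 mm) to see through. Casting: x 5-305, y -355 to -195 mm, up to 0.6 m high; a shaft end juts 25 mm out before it.
- lip (a point): Middle of the plate's front lip, on its underside: (0, 0, 64) mm in the press frame. The lip is a bar under the plate's front edge (x 0-10 mm); the gap below it is 64 mm high. The open bay behind it spans press y -190 mm (press base) to +176 mm (end leg).
- rail (a point): Point on the front face of the dark support rail that closes the back of the bay: (138, 0, 39) mm in the press frame. The rail stands on the bench and runs the whole width of the bay.
- light (a point): Lower front edge, in the middle, of the aluminium LED work light over the plate's front edge: (-20, 0, 187) mm in the press frame; the bar fills x -20 to 8, y -192 to 187, z 187-207 mm, so there is no room for an upright gripper close to the lip: hold the scoop with the gripper leaning back, away from the plate. White nylon fence blocks stand below it on the plate, x 1-21 mm, up to z 136 mm.
- scoop: Flat aluminium scoop, loose, 220 g: pan 110 mm long (x), 156 mm wide (y), floor 2 mm thick, front (+x) end open. Side walls 36 mm high over the rear 66 mm, 16 mm in front; back wall 40 mm high at x = -55 mm. Origin: middle of the floor's underside; x to the open front edge, y left, z up. Starts flat on the bench left or right of the middle, handle towards the robot.
- scoop_grip (a point): Grasp point inside the scoop's orange handle, on its centre line: (-95.6, 0, 41.9) mm in the scoop frame. The handle is a bar 24 mm wide (y) and 24 mm thick that runs back from the back wall and up at 15 degrees from level; it ends 61 mm behind the wall, 47 mm above the bench. Pinch its width along the scoop's y.
- scoop_tip (a point): Middle of the scoop's front edge, on the underside of the floor: (55, 0, 0) mm in the scoop's frame.
- sleeve_a: Bronze bearing sleeve (copper-brown, dark bore), plain cylinder 28 mm diameter, 75 mm long, about 160 g, loose, ground and lightly oiled (slippery), lying on the bench under the plate, the one nearer the rail. Origin at its centre on its axis (14 mm above the bench); its y axis runs along its length; it rolls freely on slopes over about 8 degrees.
- sleeve_b: Second sleeve, same as sleeve_a, lying next to it on the side of the plate's front edge, 36 to 45 mm between their centres, roughly parallel.
- tray: Blue plastic parts tray, open on top, loose, 0.9 kg, 150 mm (x) by 210 mm (y), 50 mm high, walls and floor 4 mm. Origin: centre of its underside, on the bench; z up. It stands on the side of the bay opposite the scoop.
- nylon_block: White nylon block 60 x 34 x 34 mm lying loose under the plate at the left (+y) end of the bay, its centre 145 to 151 mm left of the bay's middle; bystander. Origin: centre of its underside.
- oil: White oil bottle with red cap, 60 mm diameter, 150 mm tall, standing at the left of the bench; bystander. Origin: centre of its underside.
- grease: Green jar with black lid, 72 mm diameter, 75 mm tall, at the left of the bench; bystander. Origin: centre of its underside.
- hammer: Hammer lying on the bench at the left; bystander.
- wrench: Wrench lying on the bench at the right; bystander.
Not all that is in view belongs to the job. What is shaped like the scoop but green or pink is not meant.

How it is judged (in metres and radians):
On the way, in this order (a step that is already met when the one before it is completed fails the run):
1. both sleeves lie on the scoop's blade while its front edge is in under the plate (x of sleeve_a in the frame of scoop between -0.056 and 0.052 m and y of sleeve_a in the frame of scoop between -0.076 and 0.076 m and z of sleeve_a in the frame of scoop between 0.008 and 0.06 m and x of sleeve_b in the frame of scoop between -0.056 and 0.052 m and y of sleeve_b in the frame of scoop between -0.076 and 0.076 m and z of sleeve_b in the frame of scoop between 0.008 and 0.06 m and x of scoop_tip in the frame of press above 0.05 m), for 0.1 s.
2. both sleeves have been drawn out on the scoop, its front edge clear of the plate (x of sleeve_a in the frame of scoop between -0.056 and 0.052 m and y of sleeve_a in the frame of scoop between -0.076 and 0.076 m and z of sleeve_a in the frame of scoop between 0.008 and 0.06 m and x of sleeve_b in the frame of scoop between -0.056 and 0.052 m and y of sleeve_b in the frame of scoop between -0.076 and 0.076 m and z of sleeve_b in the frame of scoop between 0.008 and 0.06 m and x of scoop_tip in the frame of press below 0 m), for 0.2 s.
At the end, for the whole second after the job is handed in: Both sleeves lie at rest inside the blue tray (centres between its walls and less than 50 mm above its underside), the tray stands level (within 0.1 rad), and the scoop lies at rest flat on the bench (within 0.08 rad, origin less than 8 mm and front edge less than 10 mm above it) (x of sleeve_a in the frame of tray between -0.071 and 0.071 m and y of sleeve_a in the frame of tray between -0.101 and 0.101 m and z of sleeve_a in the frame of tray between 0.008 and 0.05 m and linear speed of each of sleeve_a, sleeve_b, scoop below 0.03 m/s and x of sleeve_b in the frame of tray between -0.071 and 0.071 m and y of sleeve_b in the frame of tray between -0.101 and 0.101 m and z of sleeve_b in the frame of tray between 0.008 and 0.05 m and angle between tray's own z axis and vertical below 0.1 rad and angle between scoop's own z axis and vertical below 0.08 rad and height (world z) of scoop below 0.008 m and height (world z) of scoop_tip below 0.01 m); the robot touches nothing.
It fails at once if the gripper's fingers touch a sleeve (over 1 N) (contact force between the fingers and sleeve_a above 1 N or contact force between the fingers and sleeve_b above 1 N).
It fails at once if a sleeve is dropped or thrown (faster than 1.8 m/s, a fall of about 165 mm) (linear speed of any of sleeve_a, sleeve_b above 1.8 m/s).
It fails at once if a bystander (nylon block, oil bottle, grease jar, hammer, wrench) is moved more than 30 mm (distance of any of nylon_block, oil, grease, hammer, wrench from where it was at the start of the episode above 0.03 m).
It also fails if it takes over 69 s, if anything falls off the work surface, if the arm or the gripper's body presses on something with over 40 N, if the wrist force passes 120 N, or if a joint passes its speed limit or range.

## Working session

There is one attempt and no reset: what is moved stays moved. The work goes in short steps, Python scripts to look and compute and a tool call to move; the robot and the scene stay as the last step left them, time stands still between calls to the robot, and variables do not carry over. Pictures are saved under pics/ and viewed, and the job is handed in when it is done.

Besides the shell and the picture viewer there is one more tool, called after ">>>" as name(argument=value, ...) on one line, values as JSON. arm_command: Moves the arm, as the interface text tells. Its arguments: {"type":"object","properties":{"rows":{"type":"array"}},"required":["rows"]}

```bash
ls; mkdir -p pics; python3 - <<'E'
from bench import arm,get_image,models
import cv2
s=arm.read_state();print(s)
print(arm.grip_depth)
for n in("scene","top"):
    d=get_image(n);cv2.imwrite(f"pics/{n}0.png",cv2.cvtColor(d["img"],cv2.COLOR_RGB2BGR));print(n,d["K"],d["rvec"],d["tvec"])
E
```

```text
pics
{'clock': 0.0, 'joints': array([-1.06540878e+00,  3.85539963e-01,  6.61272807e-03, -5.30470984e-04,
       -1.19400604e+00, -2.58568301e-01]), 'joint_vel': array([ 6.69472386e-04, -8.12066732e-04,  9.88307582e-04,  3.27142131e-05,
       -1.60434991e-04, -4.84222839e-04]), 'joint_efforts': array([ 8.24392864e-04, -3.92287266e+01,  1.88404316e+01,  4.18590099e+00,
       -4.44323858e-03, -2.53357399e-06]), 'position': array([ 152.55916254, -605.47862421,  230.22181308]), 'ee_rot': array([-0.08620768,  0.70185698,  0.08773978,  0.70161724]), 'contact_force': array([-0.16565623, -0.47234886,  0.26425963]), 'wrist_torque': array([-0.00626224, -0.00334763, -0.02390584]), 'gripper_width': 85.2581277645894}
18.700000000000003
scene [[494.67645525   0.         304.56523711]
 [  0.         494.67645525 192.10373287]
 [  0.           0.           1.        ]] [ 1.10480378  2.47676891 -0.91055553] [ 346.55003239 -131.04316162 2003.68811502]
top [[459.88389467   0.         313.47773325]
 [  0.         459.88389467 200.88827722]
 [  0.           0.           1.        ]] [ 2.21024163 -2.16224422  0.08387309] [ -86.31103485  458.28924687 1652.84408009]
```

View pics/scene0.png

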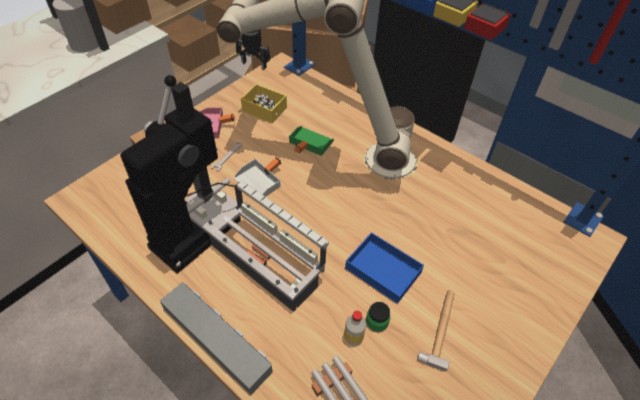

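View pics/top0.png

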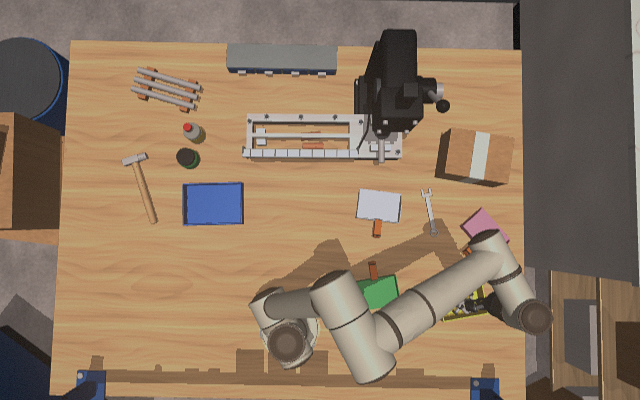

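Top view: silver scoop with orange handle at (378,207); look-alikes are green at (380,292) and pink at (480,227). The silver one fits, since it is aluminium and its handle points to the robot. The blue tray is at (213,203), and the sleeves show through the front slot near (315,143). I'll enlarge to confirm.

```bash
cat > h.py <<'E'
import numpy as np,cv2
from scipy.spatial.transform import Rotation as R
def proj(d,P):
    return cv2.projectPoints(np.asarray(P,float).reshape(-1,3),d["rvec"],d["tvec"],d["K"],None)[0].reshape(-1,2)
def ray(d,uv,z):
    uv=np.asarray(uv,float).reshape(-1,2)
    Rm=cv2.Rodrigues(d["rvec"])[0];c=-Rm.T@np.ravel(d["tvec"])
    r=(Rm.T@np.linalg.inv(d["K"])@np.c_[uv,np.ones(len(uv))].T).T
    return c+r*((z-c[2])/r[:,2])[:,None]
E
python3 - <<'E'
from bench import *
from h import *
import pickle
D={n:get_image(n) for n in("scene","top")}
pickle.dump(D,open("d0.pkl","wb"))
def crop(d,x0,y0,x1,y1,s,f):
    im=cv2.resize(d["img"][y0:y1,x0:x1],None,fx=s,fy=s,interpolation=cv2.INTER_CUBIC);cv2.imwrite(f,cv2.cvtColor(im,cv2.COLOR_RGB2BGR))
crop(D["top"],235,100,415,240,4.4,"pics/c1.png")
crop(D["scene"],190,150,340,310,3.7,"pics/c2.png")
for n in D:
  for q in("scoop","sleeve_a","tray","press","nylon_block","scoop_grip","wrench"):
    print(n,q,[(round(o["conf"],2),o["extent"]) for o in models.cut_out(n,q)])
E
```

```text
scene scoop [(0.72, [200.0, 106.6, 235.9, 140.0]), (0.63, [235.8, 159.3, 281.0, 197.3]), (0.56, [288.3, 127.6, 332.3, 154.1]), (0.45, [120.6, 76.2, 329.2, 309.2])]
scene sleeve_a [(0.64, [252.4, 241.5, 272.4, 256.8]), (0.48, [251.9, 252.9, 266.8, 264.7])]
scene tray [(0.93, [344.5, 234.1, 422.9, 302.1]), (0.56, [209.8, 144.9, 240.5, 171.0])]
scene press [(0.67, [119.9, 74.9, 330.1, 309.7])]
scene nylon_block []
scene scoop_grip [(0.95, [238.7, 158.1, 283.8, 196.7]), (0.94, [200.7, 106.8, 234.8, 137.2]), (0.69, [289.4, 125.3, 335.0, 159.6])]
scene wrench [(0.5, [211.1, 142.6, 238.0, 169.0])]
top scoop [(0.92, [356.9, 188.4, 401.0, 239.7]), (0.79, [459.1, 205.2, 511.3, 255.1]), (0.75, [356.7, 262.4, 399.5, 307.2])]
top sleeve_a [(0.48, [303.3, 141.9, 321.3, 149.5]), (0.38, [299.7, 129.8, 324.7, 138.7]), (0.38, [357.9, 189.4, 401.5, 240.4])]
top tray [(0.83, [181.4, 179.5, 247.4, 224.8])]
top press [(0.57, [239.4, 29.1, 450.7, 164.3])]
top nylon_block [(0.53, [257.6, 128.4, 264.4, 142.3])]
top scoop_grip [(0.96, [458.5, 207.4, 512.5, 256.8]), (0.72, [356.7, 187.6, 400.1, 237.2]), (0.62, [362.4, 261.4, 396.3, 308.5])]
top wrench [(0.55, [422.2, 190.8, 439.6, 234.4])]
```

View pics/c1.png

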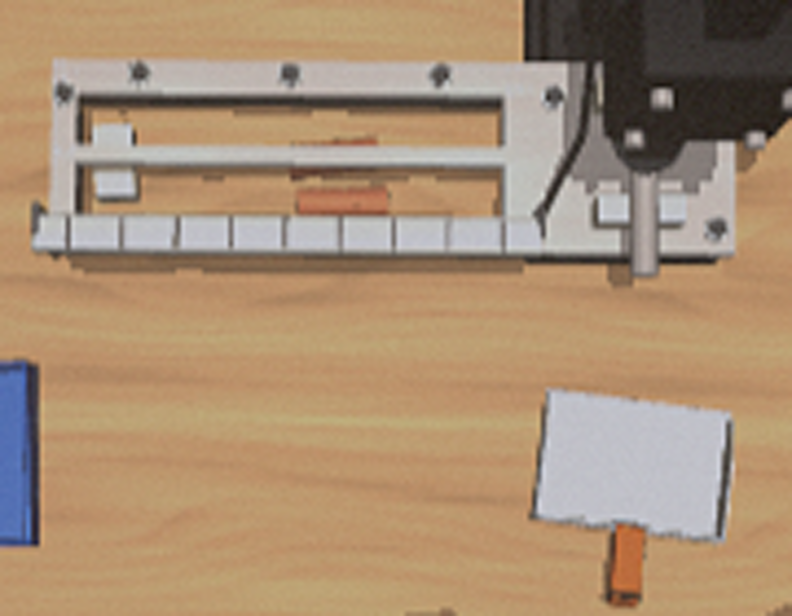

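View pics/c2.png

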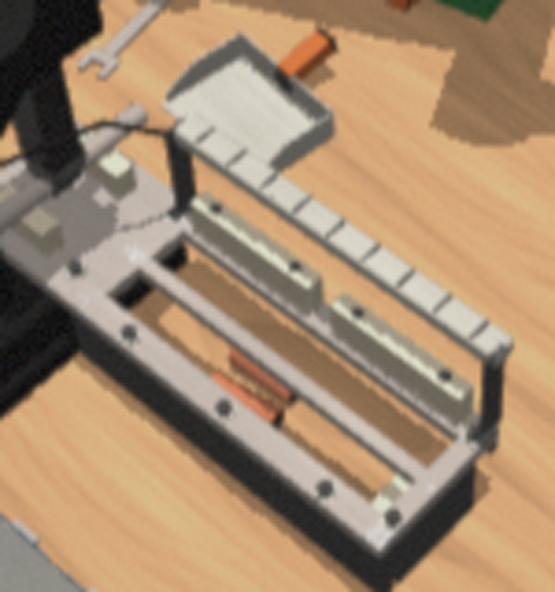

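```bash
cat > fit.py <<'E'
from h import *
import pickle
from scipy.optimize import least_squares
def pose(p,P):
    P=np.atleast_2d(np.asarray(P,float));c,s=np.cos(p[2]),np.sin(p[2])
    return np.c_[p[0]+c*P[:,0]-s*P[:,1],p[1]+s*P[:,0]+c*P[:,1],P[:,2]]
def fit(D,obs,p0):
    def f(p): return np.concatenate([(proj(D[n],pose(p,P))-uv).ravel() for n,P,uv in obs])
    r=least_squares(f,p0,x_scale=[10,10,.02],loss="soft_l1");print(np.round(r.x,3),np.round(r.fun.reshape(-1,2),1).tolist());return r.x
T=lambda u,v:(235+(u)/4.4,100+(v)/4.4)
S=lambda u,v:(190+u/3.7,150+v/3.7)
E
cat > f0.py <<'E'
from fit import *
D=pickle.load(open("d0.pkl","rb"))
for n in D:
    Rm=cv2.Rodrigues(D[n]["rvec"])[0];print(n,"cam",(-Rm.T@np.ravel(D[n]["tvec"])).round())
print("plate",ray(D["top"],[T(55,60),T(735,255)],94).round(1))
press=fit(D,[("top",(153,190,94),T(54,60)),("top",(0,-355,94),T(735,255)),("top",(-20,187,207),T(32,250)),("top",(8,187,207),T(34,216)),
 ("scene",(153,190,94),S(380,550)),("scene",(-20,187,207),S(513,345)),("scene",(0,190,94),S(474,440)),("scene",(-20,-192,207),S(180,122))],[600,-50,0])
scoop=fit(D,[("top",(55,78,16),T(548,390)),("top",(55,-78,16),T(732,412)),("top",(-55,78,40),T(532,518)),("top",(-55,-78,40),T(722,540)),("top",(-116,0,47),T(621,600)),
 ("scene",(-55,78,40),S(333,118)),("scene",(-55,-78,40),S(240,37)),("scene",(55,-78,0),S(168,110)),("scene",(55,78,0),S(272,168)),("scene",(-112,0,55),S(332,36))],[400,-300,0])
np.savez("poses.npz",press=press,scoop=scoop)
# sleeves
def sl(n,uv,z): return ray(D[n],uv,z)
print("b visible top ends",ray(D["top"],[T(297,200),T(388,200)],20).round(0))
print("a top",ray(D["top"],[T(293,175),T(376,142)],20).round(0))
print("scene a ends",ray(D["scene"],[S(215,378),S(275,415)],25).round(0), "b",ray(D["scene"],[S(233,355),S(292,398)],25).round(0))
E
python3 f0.py
python3 - <<'E'
from h import *;import pickle
D=pickle.load(open("d0.pkl","rb"))
def crop(d,x0,y0,x1,y1,s,f):
    im=cv2.resize(d["img"][y0:y1,x0:x1],None,fx=s,fy=s,interpolation=cv2.INTER_CUBIC);cv2.imwrite(f,cv2.cvtColor(im,cv2.COLOR_RGB2BGR))
crop(D["top"],250,110,350,165,8,"pics/c3.png")
crop(D["scene"],225,215,325,290,8,"pics/c4.png")
E
```

```text
scene cam [1270.  677. 1443.]
top cam [ 339.  -71. 1682.]
plate [[ 756.2  162.1   94. ]
 [ 611.5 -381.7   94. ]]
[ 6.0953e+02 -2.8240e+01  2.1000e-02] [[-0.5, -0.7], [0.4, -1.5], [-0.1, -0.5], [-0.5, -1.3], [-0.7, 0.1], [-0.1, -2.2], [6.0, -3.1], [1.9, -3.0]]
[ 4.47934e+02 -3.10910e+02 -1.00000e-01] [[-1.1, -0.5], [-0.4, -0.3], [-0.3, 0.1], [-0.1, 0.4], [-0.5, 1.2], [0.6, -1.7], [0.1, -1.6], [-1.7, -0.6], [-4.7, 6.5], [-1.2, -0.5]]
b visible top ends [[ 662.  -32.   20.]
 [ 664. -107.   20.]]
a top [[683. -28.  20.]
 [712. -96.  20.]]
scene a ends [[703. -93.  25.]
 [695. -23.  25.]] b [[675. -99.  25.]
 [671. -24.  25.]]
```

View pics/c3.png

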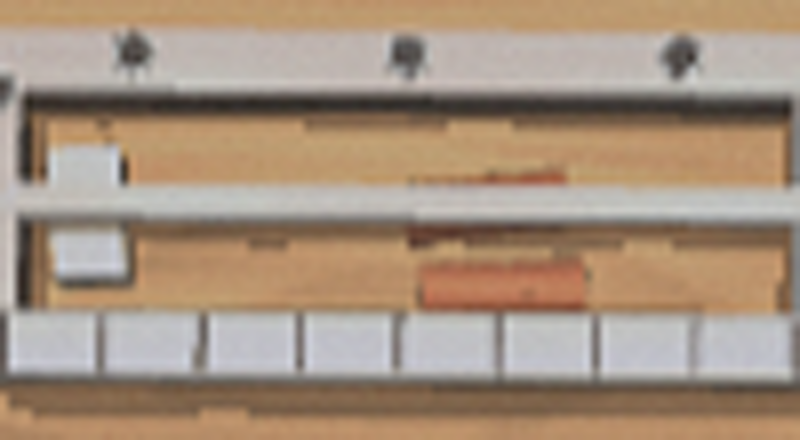

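View pics/c4.png

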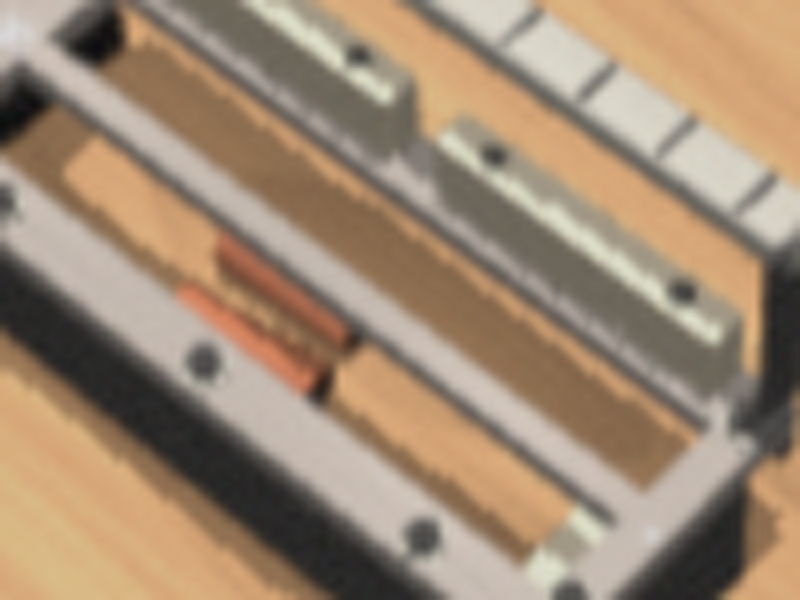

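```bash
cat > ov.py <<'E'
from fit import *
def cyl(p):
    t=np.linspace(0,2*np.pi,24,endpoint=False)
    out=[]
    for y in(-37.5,37.5): out.append(pose(p,np.c_[14*np.cos(t),0*t+y,14+14*np.sin(t)]))
    return np.vstack(out)
def overlay(d,box,s,fn,press=None,cyls=(),polys=()):
    x0,y0,x1,y1=box
    im=cv2.cvtColor(cv2.resize(d["img"][y0:y1,x0:x1],None,fx=s,fy=s,interpolation=cv2.INTER_CUBIC),cv2.COLOR_RGB2BGR)
    def pl(P,c,closed=True):
        q=((proj(d,P)-[x0,y0]+.5)*s).astype(np.int32);cv2.polylines(im,[q],closed,c,1)
    if press is not None:
        for a,b in((28,70),(84,126)):
            pl(pose(press,[(a,-120,94),(a,175,94),(b,175,94),(b,-120,94)]),(0,255,0))
            pl(pose(press,[(a,-120,78),(a,175,78),(b,175,78),(b,-120,78)]),(0,120,0))
        pl(pose(press,[(0,-355,94),(0,190,94),(153,190,94),(153,-355,94)]),(255,0,255))
        pl(pose(press,[(-20,-192,207),(-20,187,207),(8,187,207),(8,-192,207)]),(255,0,0))
        pl(pose(press,[(138,-190,0),(138,176,0)]),(0,0,255),False)
    for p in cyls:
        q=((proj(d,cyl(p))-[x0,y0]+.5)*s).astype(np.int32);cv2.polylines(im,[cv2.convexHull(q)],True,(255,255,0),1)
    for P in polys: pl(P,(0,0,255))
    cv2.imwrite(fn,im)
E
cat > o1.py <<'E'
from ov import *;import sys
D=pickle.load(open("d0.pkl","rb"))
press=eval(sys.argv[1]);c=eval(sys.argv[2]);k=sys.argv[3]
overlay(D["top"],(240,105,400,170),5,f"pics/ot{k}.png",press,c)
overlay(D["scene"],(200,190,330,310),5,f"pics/os{k}.png",press,c)
E
python3 o1.py "[609.5,-28.2,.021]" "[(658,-70,.0),(697,-62,-.1)]" 1
```

```text
(no output)
```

View pics/ot1.png

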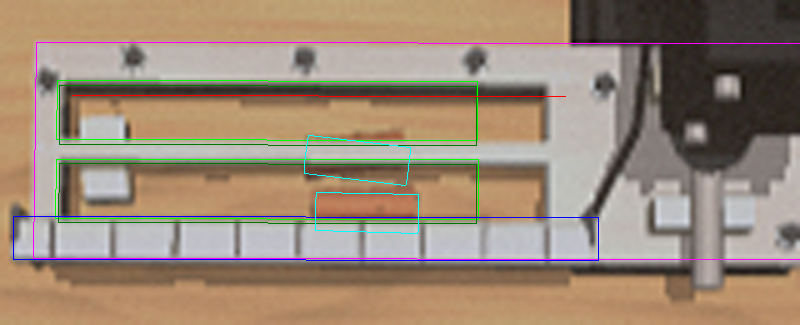

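View pics/os1.png

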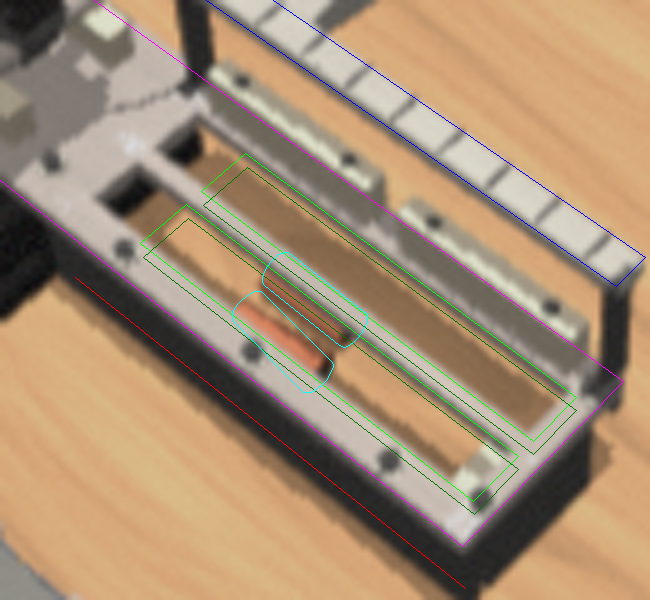

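```bash
python3 o1.py "[608,-28.5,.016]" "[(657,-67,.015),(698,-62,.09)]" 2
```

```text
(no output)
```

View pics/ot2.png

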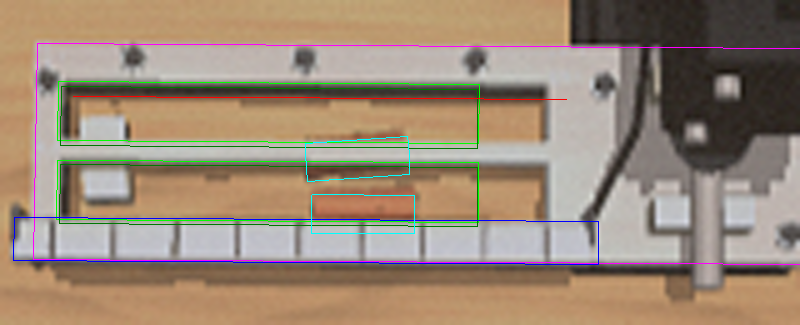

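View pics/os2.png

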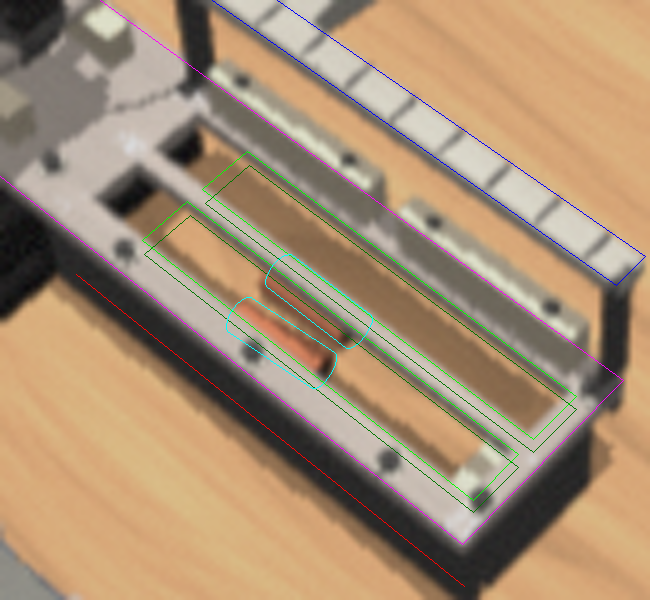

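```bash
cat > o2.py <<'E'
from ov import *
from bench import models
D=pickle.load(open("d0.pkl","rb"))
t=fit(D,[("top",(75,105,50),(183,183)),("top",(75,-105,50),(243,182)),("top",(-75,-105,50),(243,224)),("top",(-75,105,50),(183.5,226)),
("scene",(75,-105,50),(347,263)),("scene",(-75,-105,50),(374,235)),("scene",(-75,105,50),(423,267)),("scene",(75,105,50),(397,296))],[450,330,0])
sc=[447.9,-310.9,-.1]
P=[pose(t,[(75,105,50),(75,-105,50),(-75,-105,50),(-75,105,50)]),pose(t,[(75,105,0),(75,-105,0),(-75,-105,0),(-75,105,0)])]
P+=[pose(sc,[(-55,78,40),(-55,-78,40),(11,-78,36),(11,-78,16),(55,-78,16),(55,-78,0),(55,78,0),(55,78,16),(11,78,16),(11,78,36)]),
 pose(sc,[(-55,12,43.5),(-116,12,59),(-116,-12,59),(-55,-12,43.5)])]
overlay(D["top"],(340,170,420,250),8,"pics/s1.png",polys=P)
overlay(D["scene"],(225,145,300,205),8,"pics/s2.png",polys=P)
overlay(D["top"],(170,160,260,240),6,"pics/s3.png",polys=P)
E
python3 o2.py; python3 -c "
import cv2,numpy as np
a=[cv2.resize(cv2.imread(f'pics/s{i}.png'),(400,330)) for i in(1,2,3)];a.append(a[0]*0);cv2.imwrite('pics/s4.png',np.vstack([np.hstack(a[:2]),np.hstack(a[2:])])[:600])"
```

```text
[4.41533e+02 2.82594e+02 3.10000e-02] [[0.1, -0.5], [-0.9, -0.1], [-1.0, 0.0], [-0.9, -1.4], [-2.3, -3.5], [-3.1, -3.7], [0.4, -2.2], [1.2, 0.2]]
```

View pics/s4.png

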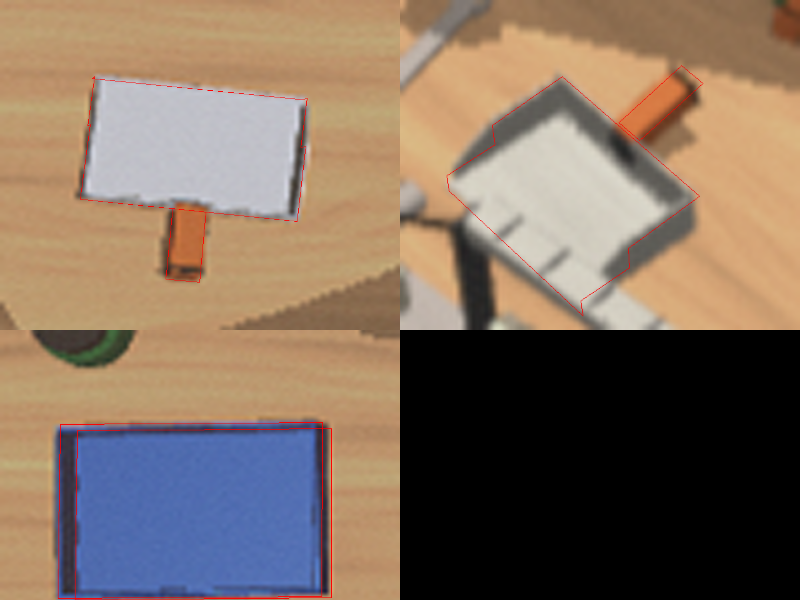

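```bash
cat > mv.py <<'E'
from h import *
from bench import arm
SG=np.array([-95.6,0,41.9]); GD=arm.grip_depth
def scoopT(x,y,z,yaw,pitch=0):
    "scoop pose; pitch>0 = nose up (deg), yaw rad"
    return R.from_euler('ZY',[yaw,-np.radians(pitch)]),np.array([x,y,z],float)
def grasp(Rs,ps,lean,flip,back=0.):
    l=np.radians(lean); tx=np.array([np.sin(l),0,-np.cos(l)])
    ty=np.array([0,1.,0])*(-1 if flip else 1); tz=np.cross(tx,ty)
    Rt=Rs*R.from_matrix(np.c_[tx,ty,tz])
    return Rt, ps+Rs.apply(SG)+Rt.apply([GD-back,0,0])
def delta(Rt,pt,st=None):
    st=st or arm.read_state(); R0=R.from_quat(st["ee_rot"]);p0=st["position"]
    d=R0.inv().apply(pt-p0)/1000; w=np.degrees((R0.inv()*Rt).as_rotvec())
    return np.round(d,4),np.round(w,2)
E
python3 - <<'E'
from mv import *
s=arm.read_state();print(R.from_quat(s["ee_rot"]).as_matrix().round(3))
for fl in(0,1):
    print(fl,[delta(*grasp(*scoopT(447,-310,0,-.1),42,fl,b)) for b in(120,60,0)])
E
```

```text
[[ 0.    -0.244  0.97 ]
 [-0.     0.97   0.244]
 [-1.    -0.     0.   ]]
0 [(array([0.1141, 0.2707, 0.204 ]), array([ 18.97, -41.57,  -7.28])), (array([0.1587, 0.2571, 0.2418]), array([ 18.97, -41.57,  -7.28])), (array([0.2033, 0.2434, 0.2796]), array([ 18.97, -41.57,  -7.28]))]
1 [(array([0.1141, 0.2707, 0.204 ]), array([-150.44,   10.11,  -57.75])), (array([0.1587, 0.2571, 0.2418]), array([-150.44,   10.11,  -57.75])), (array([0.2033, 0.2434, 0.2796]), array([-150.44,   10.11,  -57.75]))]
```

>>> arm_command(rows=[{"dx": 0,"dy": 0.034,"dz": 0.026,"wx": 2.4,"wy": -5.2,"wz": -0.9},{"dx": 0,"dy": 0.068,"dz": 0.051,"wx": 4.8,"wy": -10.4,"wz": -1.8},{"dx": 0,"dy": 0.102,"dz": 0.077,"wx": 7.2,"wy": -15.6,"wz": -2.7},{"dx": 0.02,"dy": 0.135,"dz": 0.102,"wx": 9.5,"wy": -20.8,"wz": -3.6},{"dx": 0.04,"dy": 0.17,"dz": 0.128,"wx": 11.9,"wy": -26,"wz": -4.5},{"dx": 0.065,"dy": 0.203,"dz": 0.153,"wx": 14.2,"wy": -31.2,"wz": -5.4},{"dx": 0.09,"dy": 0.237,"dz": 0.179,"wx": 16.6,"wy": -36.4,"wz": -6.3},{"dx": 0.114,"dy": 0.2707,"dz": 0.204,"wx": 18.97,"wy": -41.57,"wz": -7.28}])

```text
validation failed for argument at $.ro...
```

```bash
python3 - <<'E'
from mv import *
s=arm.read_state();print(s["clock"],s["joints"].round(4).tolist(),s["position"].round(1),R.from_quat(s["ee_rot"]).as_matrix().round(3).tolist())
print([delta(*grasp(*scoopT(447,-310,0,-.1),42,0,b)) for b in(120,60,0)])
E
```

```text
0.9 [-1.0654, 0.3847, 0.0079, 0.0, -1.194, -0.2586] [ 152.7 -606.   231.3] [[0.0, -0.244, 0.97], [-0.0, 0.97, 0.244], [-1.0, -0.0, 0.0]]
[(array([0.1141, 0.2707, 0.204 ]), array([ 18.97, -41.57,  -7.28])), (array([0.1587, 0.2571, 0.2418]), array([ 18.97, -41.57,  -7.28])), (array([0.2033, 0.2434, 0.2796]), array([ 18.97, -41.57,  -7.28]))]
```

>>> arm_command(rows=[{"dx": 0,"dy": 0.034,"dz": 0.026,"wx": 2.4,"wy": -5.2,"wz": -0.9,"gripper": -1},{"dx": 0,"dy": 0.068,"dz": 0.051,"wx": 4.8,"wy": -10.4,"wz": -1.8,"gripper": -1},{"dx": 0,"dy": 0.102,"dz": 0.077,"wx": 7.2,"wy": -15.6,"wz": -2.7,"gripper": -1},{"dx": 0.02,"dy": 0.135,"dz": 0.102,"wx": 9.5,"wy": -20.8,"wz": -3.6,"gripper": -1},{"dx": 0.04,"dy": 0.17,"dz": 0.128,"wx": 11.9,"wy": -26,"wz": -4.5,"gripper": -1},{"dx": 0.065,"dy": 0.203,"dz": 0.153,"wx": 14.2,"wy": -31.2,"wz": -5.4,"gripper": -1},{"dx": 0.09,"dy": 0.237,"dz": 0.179,"wx": 16.6,"wy": -36.4,"wz": -6.3,"gripper": -1},{"dx": 0.114,"dy": 0.2707,"dz": 0.204,"wx": 18.97,"wy": -41.57,"wz": -7.28,"gripper": -1}])

```text
clock: 1.7
position: [283.3, -294.9, 119.3]
ee_rot: [0.018, 0.409, -0.044, 0.912]
contact_force: [-0.6, 0.6, -2.3]
gripper_width: 85.4
```

```bash
python3 - <<'E'
from mv import *
s=arm.read_state();print(s["clock"],s["joints"].round(4).tolist(),s["position"].round(1),R.from_quat(s["ee_rot"]).as_matrix().round(3).tolist())
print([delta(*grasp(*scoopT(447,-310,0,-.1),42,0,b)) for b in(120,60,0)])
E
```

```text
1.7 [-0.9941, 0.09, -0.6246, -1.0597, -0.6391, 0.1451] [ 283.3 -294.9  119.3] [[0.662, 0.094, 0.743], [-0.064, 0.996, -0.069], [-0.746, -0.002, 0.666]]
[(array([ 0.0023,  0.0013, -0.0007]), array([ 0.3 , -0.27, -0.12])), (array([ 0.0623,  0.0012, -0.0004]), array([ 0.3 , -0.27, -0.12])), (array([ 1.223e-01,  1.000e-03, -1.000e-04]), array([ 0.3 , -0.27, -0.12]))]
```

>>> arm_command(rows=[{"dx": 0.03,"dy": 0.001,"dz": 0,"wx": 0.3,"wy": -0.2,"wz": -0.1,"gripper": -1},{"dx": 0.06,"dy": 0.001,"dz": 0,"wx": 0.3,"wy": -0.2,"wz": -0.1,"gripper": -1},{"dx": 0.09,"dy": 0.001,"dz": 0,"wx": 0.3,"wy": -0.2,"wz": -0.1,"gripper": -1},{"dx": 0.11,"dy": 0.001,"dz": 0,"wx": 0.3,"wy": -0.2,"wz": -0.1,"gripper": -1},{"dx": 0.122,"dy": 0.001,"dz": 0,"wx": 0.3,"wy": -0.2,"wz": -0.1,"gripper": -1},{"dx": 0.122,"dy": 0.001,"dz": 0,"wx": 0.3,"wy": -0.2,"wz": -0.1,"gripper": -1},{"dx": 0.122,"dy": 0.001,"dz": 0,"wx": 0.3,"wy": -0.2,"wz": -0.1,"gripper": -0.2},{"dx": 0.122,"dy": 0.001,"dz": 0,"wx": 0.3,"wy": -0.2,"wz": -0.1,"gripper": 0.2}])

```text
clock: 2.5
position: [364.0, -301.9, 29.0]
ee_rot: [0.02, 0.407, -0.046, 0.912]
contact_force: [0.0, -0.2, 1.0]
gripper_width: 59.1
```

```bash
python3 - <<'E'
from mv import *
from bench import get_image
s=arm.read_state();print(s["clock"],s["joints"].round(4).tolist(),s["position"].round(1),s["gripper_width"],s["contact_force"].round(1))
print([delta(*grasp(*scoopT(447,-310,0,-.1),42,0,b)) for b in(0,)])
o=[]
for n,b in(("top",(330,170,430,250)),("scene",(220,110,320,190))):
    d=get_image(n);o.append(cv2.resize(d["img"][b[1]:b[3],b[0]:b[2]],(400,320),interpolation=cv2.INTER_CUBIC))
cv2.imwrite("pics/g1.png",cv2.cvtColor(np.hstack(o),cv2.COLOR_RGB2BGR))
E
```

```text
2.5 [-0.9635, 0.3795, -0.5704, -1.4165, -0.5401, 0.5376] [ 364.  -301.9   29. ] 59.130697967339856 [ 0.  -0.2  1. ]
[(array([ 0.0009,  0.0002, -0.0005]), array([ 0.06, -0.04,  0.02]))]
```

View pics/g1.png

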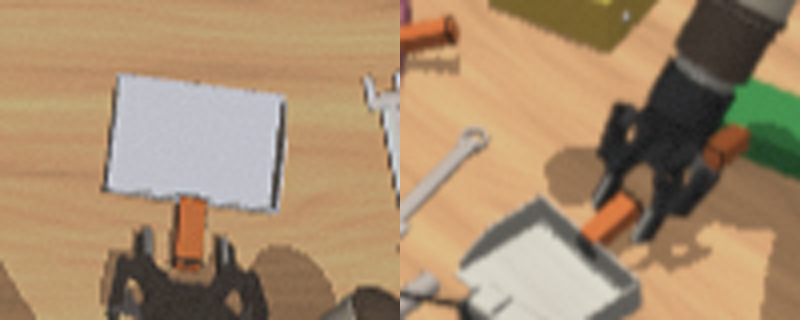

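The fingers straddle the orange handle, with pads at crop (145,245) and (222,245) on either side of it. Closing.

>>> arm_command(rows=[{"dx": 0.001,"dy": 0,"dz": 0,"wx": 0,"wy": 0,"wz": 0,"gripper": 1},{"dx": 0.001,"dy": 0,"dz": 0,"wx": 0,"wy": 0,"wz": 0,"gripper": 1},{"dx": 0.001,"dy": 0,"dz": 0,"wx": 0,"wy": 0,"wz": 0,"gripper": 1},{"dx": 0.001,"dy": 0,"dz": 0,"wx": 0,"wy": 0,"wz": 0,"gripper": 1},{"dx": 0.001,"dy": 0,"dz": 0,"wx": 0,"wy": 0,"wz": 0,"gripper": 1},{"dx": 0.001,"dy": 0,"dz": 0,"wx": 0,"wy": 0,"wz": 0,"gripper": 1},{"dx": 0.001,"dy": 0,"dz": 0,"wx": 0,"wy": 0,"wz": 0,"gripper": 1},{"dx": 0.001,"dy": 0,"dz": 0,"wx": 0,"wy": 0,"wz": 0,"gripper": 1}])

```text
clock: 3.4
position: [364.9, -302.6, 29.2]
ee_rot: [0.019, 0.406, -0.046, 0.913]
contact_force: [-2.9, -0.1, 6.3]
gripper_width: 23.2
```

```bash
cat >> mv.py <<'E'
def tool2scoop(st,lean=42.,g=None):
    "scoop pose implied by rigid grasp; g=(Rg,pg) tool->scoop"
    R0=R.from_quat(st["ee_rot"]);p0=st["position"];Rg,pg=g;return R0*Rg,p0+R0.apply(pg)
E
python3 - <<'E'
from mv import *
s=arm.read_state();print(s["clock"],s["joints"].round(4).tolist(),s["position"].round(1),s["gripper_width"],s["contact_force"].round(1))
# record grasp: scoop assumed at fit pose flat
Rs,ps=scoopT(447,-310,0,-.1)
R0=R.from_quat(s["ee_rot"]);Rg=R0.inv()*Rs;pg=R0.inv().apply(ps-s["position"])
np.savez("grasp.npz",q=Rg.as_quat(),p=pg);print(Rg.as_euler('xyz',degrees=True),pg)
E
```

```text
3.4 [-0.9639, 0.3801, -0.5692, -1.4195, -0.5398, 0.5414] [ 364.9 -302.6   29.2] 23.22295180298932 [-2.9 -0.1  6.3]
[ 2.05283095e-01 -4.79463258e+01 -4.77136772e-02] [76.87831006  0.84056976 41.61670771]
```

```bash
cat >> mv.py <<'E'
def G():
    g=np.load("grasp.npz");return R.from_quat(g["q"]),g["p"]
PRESS=(608.,-28.5,.016)
def toolfor(Rs,ps):
    Rg,pg=G();Rt=Rs*Rg.inv();return Rt,ps-Rt.apply(pg)
def pr(px,py,z,yaw,pitch=0):
    "scoop pose with TIP at press (px,py), underside tip... origin height z at rear pivot if pitch>0"
    c,s=np.cos(PRESS[2]),np.sin(PRESS[2])
    tip=np.array([PRESS[0]+c*px-s*py,PRESS[1]+s*px+c*py,z])
    Rs,_=scoopT(0,0,0,yaw,pitch);return Rs,tip-Rs.apply([55,0,0])
def show(*poses):
    st=arm.read_state()
    for p in poses: d,w=delta(*toolfor(*p),st);print(d.tolist(),w.tolist())
def cur():
    st=arm.read_state();Rs,ps=tool2scoop(st,g=G());tip=ps+Rs.apply([55,0,0]);e=Rs.as_euler('ZYX',degrees=True)
    c,s=np.cos(PRESS[2]),np.sin(PRESS[2]);q=tip[:2]-PRESS[:2]
    print("t",round(st["clock"],2),"scoop",ps.round(1),"tip",tip.round(1),"yaw,pitchup,roll",np.round(e*[1,-1,1],2),"tip press",round(c*q[0]+s*q[1],1),round(-s*q[0]+c*q[1],1),"F",st["contact_force"].round(1),"w",round(st["gripper_width"],1),"j",st["joints"].round(2).tolist())
E
python3 - <<'E'
from mv import *
cur()
show(scoopT(447,-310,25,-.1),pr(-40,-34,25,.03))
E
```

```text
t 3.4 scoop [ 447. -310.    0.] tip [ 501.7 -315.5   -0. ] yaw,pitchup,roll [-5.73 -0.    0.  ] tip press -110.9 -285.3 F [-2.9 -0.1  6.3] w 23.2 j [-0.96, 0.38, -0.57, -1.42, -0.54, 0.54]
[-0.0186, -0.0001, 0.0167] [0.0, -0.0, -0.0]
[0.0095, 0.2399, 0.0489] [-5.53, -0.02, 4.99]
```

>>> arm_command(rows=[{"dx": -0.01,"dy": 0,"dz": 0.008,"wx": 0,"wy": 0,"wz": 0,"gripper": 1},{"dx": -0.018,"dy": 0.01,"dz": 0.017,"wx": 0,"wy": 0,"wz": 0,"gripper": 1},{"dx": -0.015,"dy": 0.05,"dz": 0.022,"wx": -1,"wy": 0,"wz": 1,"gripper": 1},{"dx": -0.01,"dy": 0.095,"dz": 0.03,"wx": -2.2,"wy": 0,"wz": 2,"gripper": 1},{"dx": -0.003,"dy": 0.14,"dz": 0.036,"wx": -3.2,"wy": 0,"wz": 3,"gripper": 1},{"dx": 0.002,"dy": 0.185,"dz": 0.042,"wx": -4.2,"wy": 0,"wz": 4,"gripper": 1},{"dx": 0.006,"dy": 0.222,"dz": 0.046,"wx": -5,"wy": 0,"wz": 4.6,"gripper": 1},{"dx": 0.0095,"dy": 0.24,"dz": 0.049,"wx": -5.5,"wy": 0,"wz": 5,"gripper": 1}])

```text
clock: 4.2
position: [430.1, -64.9, 53.6]
ee_rot: [-0.007, 0.407, 0.015, 0.913]
contact_force: [-1.3, -0.7, -1.4]
gripper_width: 23.3
```

```bash
cat > look.py <<'E'
from mv import *;from ov import *;from bench import get_image
import sys
def look(k,boxt=(240,105,400,225),boxs=(200,150,330,310)):
    Rs,ps=tool2scoop(arm.read_state(),g=G())
    f=lambda P:ps+Rs.apply(P)
    P=[f([(-55,78,40),(-55,-78,40),(11,-78,36),(11,-78,16),(55,-78,16),(55,-78,0),(55,78,0),(55,78,16),(11,78,16),(11,78,36)]),
     f([(-55,12,43.5),(-116,12,59),(-116,-12,59),(-55,-12,43.5)])]
    for n,b in(("top",boxt),("scene",boxs)):
        d=get_image(n);s=min(800/(b[2]-b[0]),600/(b[3]-b[1]));overlay(d,b,s,f"pics/{n}_{k}.png",polys=P)
E
python3 - <<'E'
from look import *
cur();look("m1");show(pr(-40,-34,4,.03),pr(-40,-34,0.5,.03,-2),pr(30,-34,0.5,.03,-2))
E
```

```text
t 4.2 scoop [512.4 -61.4  24.2] tip [567.3 -59.7  24.1] yaw,pitchup,roll [ 1.85 -0.14  0.1 ] tip press -41.1 -30.5 F [-1.3 -0.7 -1.4] w 23.3 j [-0.44, 0.23, -0.74, -1.78, -0.31, 0.59]
[0.0156, -0.0022, -0.013] [0.03, -0.14, -0.17]
[0.0154, -0.0022, -0.0114] [0.03, 1.86, -0.16]
[0.0622, -0.0034, 0.0407] [0.03, 1.86, -0.16]
```

View pics/top_m1.png

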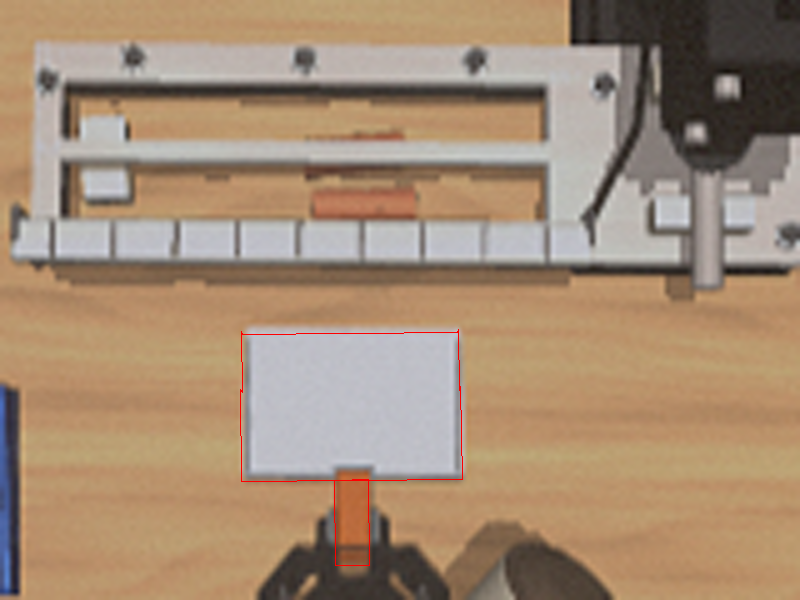

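View pics/scene_m1.png

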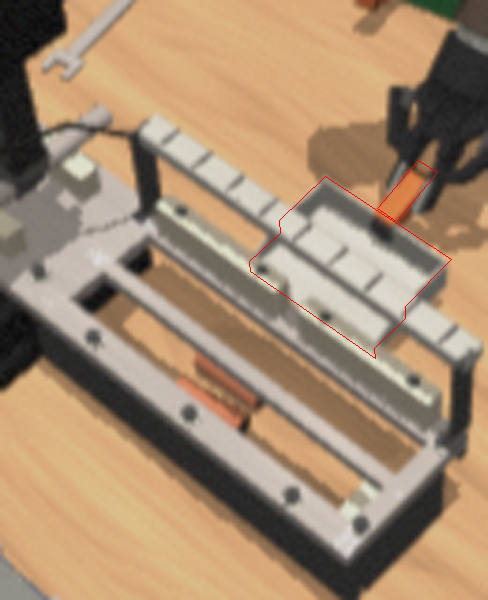

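```bash
cat > kin.py <<'E'
from h import *
from scipy.optimize import least_squares
import itertools
def fk(j,k,sg):
    a1,h,a2,a3,d4,d6,off=k; s4,s5,s6=sg
    Ry=lambda a:R.from_euler('y',a); Rx=lambda a:R.from_euler('x',a)
    R1=R.from_euler('z',j[0]); Ru=R1*Ry(j[1]); Rf=R1*Ry(j[1]-j[2])
    p=R1.apply([a1,0,h])+Ru.apply([0,0,a2])+Rf.apply([d4,0,a3])
    Rt=Rf*Rx(s4*j[3])*Ry(s5*j[4])*Rx(s6*j[5]+off)
    return Rt,p+Rt.apply([d6,0,0])
E
cat > kfit.py <<'E'
from kin import *
from bench import arm
s=arm.read_state()
data=[([-1.0654,.3847,.0079,0,-1.194,-.2586],[152.7,-606,231.3],R.from_matrix([[0.0,-0.244,0.97],[0,0.97,0.244],[-1,0,0]]).as_quat()),
([-0.9941,0.09,-0.6246,-1.0597,-0.6391,0.1451],[283.3,-294.9,119.3],R.from_matrix([[0.662,0.094,0.743],[-0.064,0.996,-0.069],[-0.746,-0.002,0.666]]).as_quat()),
([-0.9635,0.3795,-0.5704,-1.4165,-0.5401,0.5376],[364,-301.9,29],[.02,.407,-.046,.912]),
([-0.9639,0.3801,-0.5692,-1.4195,-0.5398,0.5414],[364.9,-302.6,29.2],[.019,.406,-.046,.913]),
(s["joints"],s["position"],s["ee_rot"])]
best=None
for sg in itertools.product((1,-1),repeat=3):
  for off in (0,1.57,3.14,-1.57):
    f=lambda k:np.concatenate([np.r_[fk(j,k,sg)[1]-p,300*(fk(j,k,sg)[0].inv()*R.from_quat(q)).as_rotvec()] for j,p,q in data])
    r=least_squares(f,[50,300,300,0,300,250,off],loss='soft_l1')
    if best is None or r.cost<best[0]: best=(r.cost,sg,r.x,np.abs(f(r.x)).max())
print(best)
E
python3 kfit.py
```

```text
(np.float64(351.1471149242615), (-1, -1, -1), array([-163.69143364,  353.85101865,  617.27156129, -185.0680312 ,
        743.91120811,  249.41423506, -730.42005727]), np.float64(182.13443416328886))
```

```bash
cat > kfit2.py <<'E'
from h import *
import itertools,pickle
from bench import arm
s=arm.read_state()
data=[([-1.0654,.3847,.0079,0,-1.194,-.2586],[152.7,-606,231.3],R.from_matrix([[0.0,-0.244,0.97],[0,0.97,0.244],[-1,0,0]]).as_quat()),
([-0.9941,0.09,-0.6246,-1.0597,-0.6391,0.1451],[283.3,-294.9,119.3],R.from_matrix([[0.662,0.094,0.743],[-0.064,0.996,-0.069],[-0.746,-0.002,0.666]]).as_quat()),
([-0.9635,0.3795,-0.5704,-1.4165,-0.5401,0.5376],[364,-301.9,29],[.02,.407,-.046,.912]),
(s["joints"],s["position"],s["ee_rot"])]
pickle.dump(data,open("kd.pkl","wb"))
ax={'x':[1,0,0],'y':[0,1,0],'z':[0,0,1]}
res=[]
A=[(a,sg) for a in 'xyz' for sg in(1,-1)]
for s2,s3 in itertools.product((1,-1),repeat=2):
 for c in itertools.product(A,repeat=3):
  Rs=[]
  for j,p,q in data:
    Q=R.from_euler('z',j[0])*R.from_euler('y',s2*j[1]+s3*j[2])
    for (a,sg),t in zip(c,j[3:]): Q=Q*R.from_rotvec(np.array(ax[a])*sg*t)
    Rs.append(Q.inv()*R.from_quat(q))
  Rc=R.concatenate(Rs);m=Rc.mean();e=(m.inv()*Rc).magnitude().max()
  res.append((e,s2,s3,c,m.as_matrix().round(2).tolist()))
res.sort(key=lambda t:t[0])
for r in res[:6]:print(r)
E
python3 kfit2.py
```

```text
(np.float64(0.0012011118679004882), 1, -1, (('x', -1), ('y', -1), ('x', -1)), [[1.0, 0.0, 0.0], [-0.0, 0.0, 1.0], [0.0, -1.0, 0.0]])
(np.float64(0.19965212048404124), 1, -1, (('x', -1), ('z', 1), ('y', -1)), [[0.47, -0.49, -0.73], [0.4, -0.63, 0.67], [-0.79, -0.61, -0.1]])
(np.float64(0.20030742291278186), 1, -1, (('x', -1), ('x', -1), ('z', 1)), [[0.67, -0.73, 0.1], [-0.63, -0.49, 0.61], [-0.4, -0.47, -0.79]])
(np.float64(0.2745744020315023), 1, -1, (('y', 1), ('y', 1), ('z', -1)), [[-0.58, -0.62, 0.53], [0.23, 0.5, 0.83], [-0.78, 0.61, -0.15]])
(np.float64(0.35499684930141995), 1, -1, (('y', 1), ('z', -1), ('x', 1)), [[0.22, -0.14, 0.97], [-0.06, 0.99, 0.15], [-0.97, -0.09, 0.2]])
(np.float64(0.3556871253410344), 1, 1, (('x', -1), ('z', -1), ('x', -1)), [[-0.11, -0.3, 0.95], [-0.5, 0.84, 0.2], [-0.86, -0.45, -0.24]])
```

```bash
cat > kin.py <<'E'
from h import *
import pickle
Ry=lambda a:R.from_euler('y',a); Rx=lambda a:R.from_euler('x',a)
def frames(j):
    R1=R.from_euler('z',j[0]);Ru=R1*Ry(j[1]);Rf=R1*Ry(j[1]-j[2]);R4=Rf*Rx(-j[3]);R5=R4*Ry(-j[4]);Rt=R5*Rx(-j[5])*R.from_matrix([[1,0,0],[0,0,1],[0,-1,0]])
    return R1,Ru,Rf,R4,R5,Rt
# unknown columns: (frame idx, unit vec)
COL=[(0,0),(0,1),(0,2),(1,2),(2,0),(2,2),(4,0),(4,1),(4,2)]
def rowsA(j):
    F=[f.as_matrix() for f in frames(j)];return np.stack([F[a][:,b] for a,b in COL],1)
def fitk(data):
    A=np.vstack([rowsA(j) for j,p,q in data]);b=np.concatenate([p for j,p,q in data])
    lam=.02;k=np.linalg.lstsq(np.vstack([A,lam*np.eye(len(COL))]),np.r_[b,np.zeros(len(COL))],rcond=None)[0]
    return k,A@k-b
E
python3 - <<'E'
from kin import *
k,r=fitk(pickle.load(open("kd.pkl","rb")));print(k.round(1),r.round(1))
E
```

```text
[   7.3    3.6  155.5  560.   409.9    4.3  296.5 -163.     3.4] [ 0.1  0.7 -0.1 -0.4 -1.1 -0.5 -0.1 -0.4  0.4  0.   0.9  0.2]
```

```bash
cat >> kin.py <<'E'
from scipy.optimize import least_squares
LO=np.array([-3.14,-1.21,-1.07,-3.16,-2.99,-3.1]);HI=np.array([3.14,2.06,1.41,2.05,-.16,3.1])
K=fitk(pickle.load(open("kd.pkl","rb")))[0]
def ik(Rt,pt,j0):
    f=lambda j:np.r_[rowsA(j)@K-pt,400*(frames(j)[5].inv()*Rt).as_rotvec(),1.0*(j-j0)]
    r=least_squares(f,j0,bounds=(LO-.6,HI+.6),xtol=1e-10);return r.x,np.abs(r.fun[:6]).max()
def path(poses,j0,n=8):
    "poses: list of (Rt,pt), printed joint per pose"
    out=[]
    for p in poses:
        j0,e=ik(*p,j0);bad=[i+1 for i in range(6) if j0[i]<LO[i]+.03 or j0[i]>HI[i]-.03]
        out.append((j0.round(2).tolist(),round(e,1),bad))
    return out
E
python3 - <<'E'
from mv import *;from kin import *
j=arm.read_state()["joints"]
seq=[pr(x,-34,.5,.03,-2) for x in(-40,0,30,60,90,115,136)]+[pr(136,-34,z,.03,p) for p,z in((3,6),(6,12),(9,17),(12,23))]+[pr(x,-34,23,.03,12) for x in(100,60,20,-20,-60)]
for a in path([toolfor(*p) for p in seq],j):print(a)
E
```

```text
([-0.47, 0.29, -0.74, -1.84, -0.32, 0.68], np.float64(0.0), [])
([-0.36, 0.32, -0.64, -1.77, -0.25, 0.51], np.float64(0.0), [])
([-0.28, 0.34, -0.57, -1.67, -0.2, 0.34], np.float64(0.0), [])
([-0.19, 0.37, -0.51, -1.53, -0.14, 0.12], np.float64(0.0), [5])
([-0.09, 0.4, -0.46, -1.33, -0.08, -0.14], np.float64(0.0), [5])
([-0.01, 0.43, -0.44, -1.15, -0.03, -0.39], np.float64(0.0), [5])
([0.05, 0.45, -0.43, -0.97, 0.02, -0.62], np.float64(0.0), [5])
([-0.32, 0.48, -0.43, -1.93, -0.26, 0.62], np.float64(0.0), [])
([-0.43, 0.51, -0.52, -2.18, -0.41, 0.97], np.float64(0.0), [])
([-0.49, 0.55, -0.59, -2.31, -0.55, 1.17], np.float64(0.0), [])
([-0.53, 0.59, -0.65, -2.39, -0.67, 1.29], np.float64(0.0), [])
([-0.58, 0.58, -0.73, -2.38, -0.74, 1.36], np.float64(0.0), [])
([-0.66, 0.59, -0.82, -2.37, -0.82, 1.44], np.float64(0.0), [])
([-0.75, 0.61, -0.92, -2.34, -0.91, 1.54], np.float64(0.0), [])
([-0.87, 0.67, -1.01, -2.3, -1.02, 1.68], np.float64(0.0), [])
([-1.04, 0.84, -1.13, -2.27, -1.17, 1.96], np.float64(0.0), [3])
```

```bash
cat > search.py <<'E'
from mv import *;from kin import *
def graspL(p,lean,fl):
    return grasp(*p,lean,fl)
ins=[pr(x,-34,.5,.03,-1) for x in(-30,30,90,136)]+[pr(136,-34,12,.03,6),pr(134,-34,21,.03,11)]+[pr(x,-34,22,.03,11) for x in(70,10,-30)]
tray=[scoopT(370,y,90,0,11) for y in(0,150,284)]+[scoopT(380,284,100,0,p) for p in(-5,-20,-40)]
rng=np.random.default_rng(0)
for fl in(0,1):
  for lean in(15,22,28,35,42,50,58,66):
    best=None
    seen=[]
    for t in range(25):
        j0=rng.uniform(LO,HI);j0[0]=rng.uniform(-1.5,1.2);j0[1]=.4;j0[2]=-.5
        Rt,pt=graspL(ins[0],lean,fl)
        j,e=ik(Rt,pt,j0)
        for _ in range(2): j,e=ik(Rt,pt,j)
        if e>2 or any(np.abs(j-s).max()<.1 for s in seen):continue
        seen.append(j)
        m=[];jj=j;step=0;tr=[]
        for p in ins+tray:
            jn,e=ik(*graspL(p,lean,fl),jj);jn,e=ik(*graspL(p,lean,fl),jn);step=max(step,np.abs(jn-jj).max());jj=jn
            m.append(min((jj-LO).min(),(HI-jj).min())-(e>2)*9);tr.append(jj)
        q=(round(min(m[:9]),2),round(min(m),2),round(step,2),[round(x,2) for x in m],tr[0].round(2).tolist())
        if best is None or q[0]>best[0]:best=q
    print(fl,lean,len(seen),best)
E
python3 search.py
```

```text
0 15 0 None
0 22 0 None
0 28 0 None
0 35 2 (np.float64(-9.27), np.float64(-9.6), np.float64(1.51), [np.float64(-0.12), np.float64(-0.29), np.float64(-9.27), np.float64(-9.26), np.float64(-0.08), np.float64(0.19), np.float64(0.31), np.float64(0.26), np.float64(0.17), np.float64(-9.18), np.float64(-0.3), np.float64(-9.6), np.float64(-9.6), np.float64(-9.6), np.float64(-9.6)], [-0.03, 0.28, -0.69, -1.16, -0.04, -0.36])
0 42 1 (np.float64(-0.11), np.float64(-9.6), np.float64(1.25), [np.float64(0.21), np.float64(0.1), np.float64(-0.02), np.float64(-0.11), np.float64(0.25), np.float64(0.43), np.float64(0.28), np.float64(0.14), np.float64(0.05), np.float64(-0.05), np.float64(-9.35), np.float64(-9.6), np.float64(-9.6), np.float64(-9.6), np.float64(-9.6)], [-0.52, 0.32, -0.75, -1.93, -0.37, 0.81])
0 50 2 (np.float64(-0.05), np.float64(-9.6), np.float64(1.34), [np.float64(0.15), np.float64(0.29), np.float64(0.35), np.float64(0.26), np.float64(0.41), np.float64(0.34), np.float64(0.2), np.float64(0.06), np.float64(-0.05), np.float64(-9.14), np.float64(-9.34), np.float64(-9.6), np.float64(-9.6), 
[... 2079 characters left out ...]
, [np.float64(0.03), np.float64(0.17), np.float64(0.3), np.float64(0.41), np.float64(0.32), np.float64(0.29), np.float64(0.15), np.float64(0.03), np.float64(-0.06), np.float64(-9.14), np.float64(-0.26), np.float64(-9.6), np.float64(-9.6), np.float64(-9.6), np.float64(-9.44)], [-0.91, 0.71, -1.04, -2.28, -1.11, -1.41])
1 66 2 (np.float64(-0.05), np.float64(-9.6), np.float64(1.91), [np.float64(-0.05), np.float64(0.1), np.float64(0.23), np.float64(0.33), np.float64(0.28), np.float64(0.27), np.float64(0.15), np.float64(0.05), np.float64(-0.01), np.float64(-9.14), np.float64(-0.33), np.float64(-9.6), np.float64(-9.6), np.float64(-9.6), np.float64(-9.4)], [-0.99, 1.04, -1.12, -2.26, -1.48, -1.08])
```

```bash
cat > search2.py <<'E'
from mv import *;from kin import *
from scipy.spatial.transform import Slerp
import sys
def ik2(Rt,pt,j0):
    f=lambda j:np.r_[rowsA(j)@K-pt,400*(frames(j)[5].inv()*Rt).as_rotvec(),.05*(j-j0)]
    r=least_squares(f,j0);return r.x,np.abs(r.fun[:6]).max()
def follow(wps,j,n=6,v=False):
    out=[];prev=None
    for w in wps:
        if prev is None: seq=[w]
        else:
            S=Slerp([0,1],R.concatenate([prev[0],w[0]]));seq=[(S(t),prev[1]*(1-t)+w[1]*t) for t in np.linspace(0,1,n+1)[1:]]
        for p in seq:
            jn,e=ik2(*p,j);st=np.abs(jn-j).max();j=jn
            mg=np.minimum(j-LO,HI-j);out.append((mg.min(),int(mg.argmin())+1,e>2,st))
        prev=w
        if v:print([j.round(2).tolist()],[round(x,2) for x in out[-1]])
    return j,out
TR=np.array([442,284.])
def pour(yaw,pitch,back=25,z=58):
    Rs,_=scoopT(0,0,0,yaw,pitch);tip=np.r_[TR-back*np.array([np.cos(yaw),np.sin(yaw)]),z];return Rs,tip-Rs.apply([55,0,0])
if __name__=="__main__":
  for lean in(46,50,54):
    g=lambda p:grasp(*p,lean,0)
    j0=arm.read_state()["joints"]
    w1=[pr(x,-34,.5,.03,-.5) for x in(-40,-30,30,90,136)]+[pr(134,-34,21,.03,11)]+[pr(x,-34,22,.03,11) for x in(70,10,-10)]
    ja,o=follow([g(p) for p in w1],j0)
    print("lean",lean,[(round(a[0],2),a[1],a[2]) for a in o[1::6]],"step",round(max(a[3] for a in o[1:]),2))
    for yaw in np.radians((30,50,70,90,110)):
        mid=scoopT(430,0,60,yaw/2+.01,9)
        w2=[w1[-1],mid,pour(yaw,8,60,75),pour(yaw,0,40,62),pour(yaw,-20),pour(yaw,-40)]
        jb,o2=follow([g(p) for p in w2],ja)
        print("  yaw",round(np.degrees(yaw)),[(round(a[0],2),a[1],a[2]) for a in o2[0::6]],round(min(a[0] for a in o2),2),"step",round(max(a[3] for a in o2),2))
E
python3 search2.py
```

```text
lean 46 [(np.float64(0.2), 3, np.False_), (np.float64(0.24), 3, np.False_), (np.float64(0.29), 5, np.False_), (np.float64(0.19), 5, np.False_), (np.float64(0.21), 5, np.False_), (np.float64(0.36), 3, np.False_), (np.float64(0.21), 3, np.False_), (np.float64(0.09), 3, np.False_)] step 0.24
  yaw 30 [(np.float64(0.05), 3, np.False_), (np.float64(0.07), 3, np.False_), (np.float64(-0.15), 3, np.True_), (np.float64(-0.39), 3, np.False_), (np.float64(-0.96), 3, np.False_), (np.float64(-1.42), 3, np.False_)] -1.42 step 0.36
  yaw 50 [(np.float64(0.05), 3, np.False_), (np.float64(0.21), 3, np.False_), (np.float64(0.17), 3, np.False_), (np.float64(0.26), 3, np.False_), (np.float64(0.05), 5, np.False_), (np.float64(0.44), 3, np.False_)] -0.17 step 0.72
  yaw 70 [(np.float64(0.05), 3, np.False_), (np.float64(0.33), 3, np.False_), (np.float64(0.46), 3, np.False_), (np.float64(0.48), 3, np.False_), (np.float64(0.46), 5, np.False_), (np.float64(0.53), 3, np.False_)] 0.05 step 0.18
  yaw 90 [(np.float64(0.05), 3, np.False_), (np.float64(0.43), 3, np.False_), (np.float64(0.75), 3, np.False_), (np.fl
[... 2524 characters left out ...]
ep 0.66
  yaw 70 [(np.float64(-0.01), 3, np.False_), (np.float64(0.31), 3, np.False_), (np.float64(0.46), 3, np.False_), (np.float64(0.47), 3, np.False_), (np.float64(0.5), 3, np.False_), (np.float64(0.51), 3, np.False_)] -0.01 step 0.17
  yaw 90 [(np.float64(-0.01), 3, np.False_), (np.float64(0.43), 3, np.False_), (np.float64(0.77), 3, np.False_), (np.float64(0.75), 3, np.False_), (np.float64(0.71), 3, np.False_), (np.float64(0.67), 3, np.False_)] -0.01 step 0.22
  yaw 110 [(np.float64(-0.01), 3, np.False_), (np.float64(0.55), 3, np.False_), (np.float64(1.09), 3, np.False_), (np.float64(1.03), 3, np.False_), (np.float64(0.93), 3, np.False_), (np.float64(0.82), 3, np.False_)] -0.01 step 0.27
```

>>> arm_command(rows=[{"dx": 0.005,"dy": 0,"dz": -0.004,"wx": 0,"wy": 0,"wz": 0,"gripper": 1},{"dx": 0.01,"dy": -0.001,"dz": -0.008,"wx": 0,"wy": -0.1,"wz": -0.1,"gripper": 1},{"dx": 0.015,"dy": -0.001,"dz": -0.013,"wx": 0,"wy": -0.1,"wz": -0.1,"gripper": 1},{"dx": 0.0175,"dy": -0.002,"dz": -0.015,"wx": 0,"wy": -0.1,"wz": -0.1,"gripper": 1},{"dx": 0.0183,"dy": -0.002,"dz": -0.0157,"wx": 0,"wy": -0.1,"wz": -0.1,"gripper": 1},{"dx": 0.0183,"dy": -0.002,"dz": -0.0157,"wx": 0,"wy": -0.1,"wz": -0.1,"gripper": 1},{"dx": 0.0183,"dy": -0.002,"dz": -0.0157,"wx": 0,"wy": -0.1,"wz": -0.1,"gripper": 0.3},{"dx": 0.0183,"dy": -0.002,"dz": -0.0157,"wx": 0,"wy": -0.1,"wz": -0.1,"gripper": 0}])

```text
clock: 5.1
position: [431.4, -68.4, 29.6]
ee_rot: [-0.008, 0.406, 0.014, 0.914]
contact_force: [0.8, 0.0, 0.7]
gripper_width: 42.1
```

```bash
python3 - <<'E'
from mv import *
cur()
# target: lean 48 on scoop at implied pose on bench
st=arm.read_state();Rs,ps=tool2scoop(st,g=G());yaw=Rs.as_euler('ZYX')[0]
ps[2]=0;print(ps,yaw)
print(delta(*grasp(R.from_euler('z',yaw),ps,48,0)))
E
```

```text
t 5.1 scoop [ 5.137e+02 -6.510e+01  4.000e-01] tip [ 5.687e+02 -6.340e+01  4.000e-01] yaw,pitchup,roll [1.75 0.   0.01] tip press -39.9 -34.3 F [0.8 0.  0.7] w 42.1 j [-0.59, 0.33, -0.8, -2.0, -0.44, 0.96]
[513.70555774 -65.10543169   0.        ] 0.030569082647553297
(array([0.0007, 0.0008, 0.0003]), array([ 0.14, -5.95,  0.09]))
```

>>> arm_command(rows=[{"dx": 0.0004,"dy": 0.0008,"dz": 0,"wx": 0.1,"wy": -2,"wz": 0.1,"gripper": 0},{"dx": 0.0007,"dy": 0.0008,"dz": 0.0003,"wx": 0.1,"wy": -4,"wz": 0.1,"gripper": 0},{"dx": 0.0007,"dy": 0.0008,"dz": 0.0003,"wx": 0.1,"wy": -6,"wz": 0.1,"gripper": 0},{"dx": 0.0007,"dy": 0.0008,"dz": 0.0003,"wx": 0.1,"wy": -6,"wz": 0.1,"gripper": 0.3},{"dx": 0.0007,"dy": 0.0008,"dz": 0.0003,"wx": 0.1,"wy": -6,"wz": 0.1,"gripper": 1},{"dx": 0.0007,"dy": 0.0008,"dz": 0.0003,"wx": 0.1,"wy": -6,"wz": 0.1,"gripper": 1},{"dx": 0.0007,"dy": 0.0008,"dz": 0.0003,"wx": 0.1,"wy": -6,"wz": 0.1,"gripper": 1},{"dx": 0.0007,"dy": 0.0008,"dz": 0.0003,"wx": 0.1,"wy": -6,"wz": 0.1,"gripper": 1}])

```text
clock: 5.9
position: [432.2, -67.4, 29.6]
ee_rot: [-0.006, 0.358, 0.015, 0.934]
contact_force: [-0.4, -0.2, -3.1]
gripper_width: 23.4
```

```bash
python3 - <<'E'
from look import *
s=arm.read_state()
Rs,ps=R.from_euler('z',.0306),np.array([513.7,-65.1,0.])
R0=R.from_quat(s["ee_rot"]);Rg=R0.inv()*Rs;pg=R0.inv().apply(ps-s["position"])
np.savez("grasp.npz",q=Rg.as_quat(),p=pg);print(Rg.as_euler('xyz',degrees=True),pg)
cur();look("m2")
import kin;d=pickle.load(open("kd.pkl","rb"));d.append((s["joints"],s["position"],s["ee_rot"]));pickle.dump(d,open("kd.pkl","wb"));print(kin.fitk(d)[0].round(1))
show(pr(-38,-34,0.5,.03,-1),pr(15,-34,0.5,.03,-1),pr(40,-34,0.5,.03,-1))
E
```

```text
[  0.16915563 -41.93304492  -0.13346801] [80.39553905 -0.31568412 32.43853438]
t 5.9 scoop [513.7 -65.1   0. ] tip [568.7 -63.4   0. ] yaw,pitchup,roll [ 1.75 -0.    0.  ] tip press -39.9 -34.3 F [-0.4 -0.2 -3.1] w 23.4 j [-0.77, 0.46, -0.92, -2.19, -0.71, 1.36]
[ 3.700e+00  1.200e+00  1.608e+02  5.597e+02  4.183e+02  1.400e+00
  2.955e+02 -1.604e+02  5.000e-01]
[-0.0001, 0.0004, 0.0038] [-0.0, 1.0, -0.02]
[0.0393, -0.0005, 0.0393] [-0.0, 1.0, -0.02]
[0.0579, -0.0009, 0.056] [-0.0, 1.0, -0.02]
```

View pics/top_m2.png

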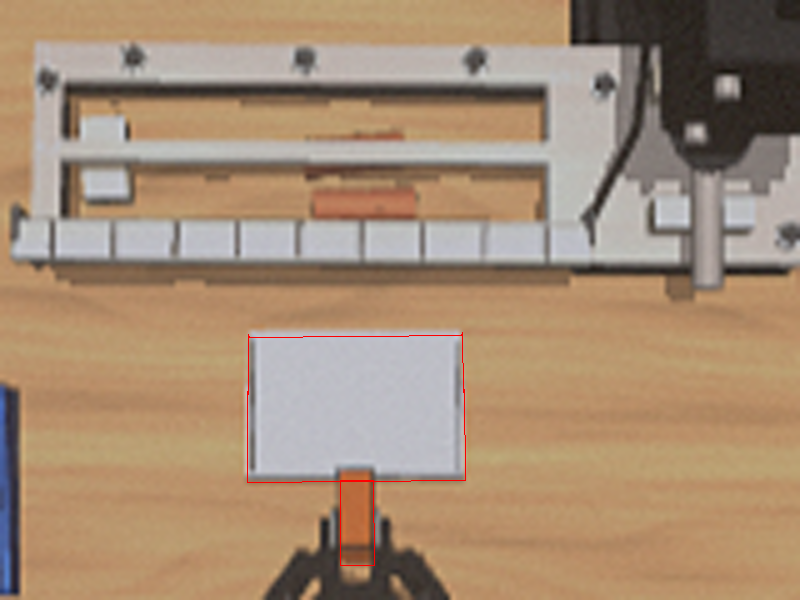

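>>> arm_command(rows=[{"dx": 0.005,"dy": 0,"dz": 0.008,"wx": 0,"wy": 1,"wz": 0,"gripper": 1},{"dx": 0.013,"dy": 0,"dz": 0.016,"wx": 0,"wy": 1,"wz": 0,"gripper": 1},{"dx": 0.021,"dy": 0,"dz": 0.023,"wx": 0,"wy": 1,"wz": 0,"gripper": 1},{"dx": 0.029,"dy": 0,"dz": 0.03,"wx": 0,"wy": 1,"wz": 0,"gripper": 1},{"dx": 0.037,"dy": 0,"dz": 0.037,"wx": 0,"wy": 1,"wz": 0,"gripper": 1},{"dx": 0.044,"dy": -0.0005,"dz": 0.0437,"wx": 0,"wy": 1,"wz": 0,"gripper": 1},{"dx": 0.05,"dy": -0.0005,"dz": 0.049,"wx": 0,"wy": 1,"wz": 0,"gripper": 1},{"dx": 0.0542,"dy": -0.0008,"dz": 0.0527,"wx": 0,"wy": 1,"wz": 0,"gripper": 1}])

```text
clock: 6.8
position: [508.4, -65.7, 32.4]
ee_rot: [-0.006, 0.366, 0.015, 0.93]
contact_force: [0.0, -0.9, -2.2]
gripper_width: 23.1
```

```bash
python3 - <<'E'
from look import *
cur();look("m3")
show(pr(60,-34,0.3,.03,-1),pr(80,-34,0.3,.03,-1))
E
```

```text
t 6.8 scoop [589.3 -63.4   1.3] tip [ 6.443e+02 -6.170e+01  4.000e-01] yaw,pitchup,roll [ 1.76 -1.01  0.02] tip press 35.7 -33.8 F [ 0.  -0.9 -2.2] w 23.1 j [-0.56, 0.43, -0.73, -2.18, -0.52, 1.11]
[0.0179, -0.0004, 0.0163] [0.03, 0.03, -0.04]
[0.0326, -0.0008, 0.0299] [0.03, 0.03, -0.04]
```

View pics/top_m3.png

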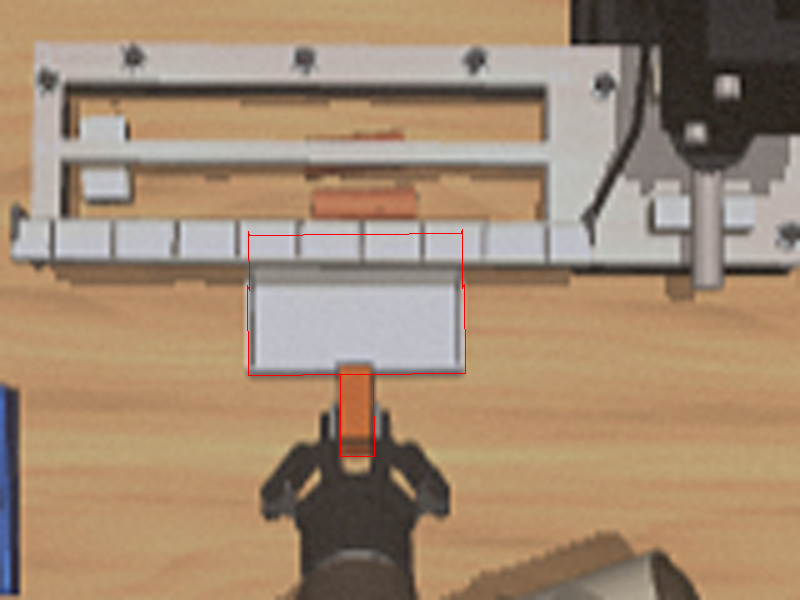

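View pics/scene_m3.png

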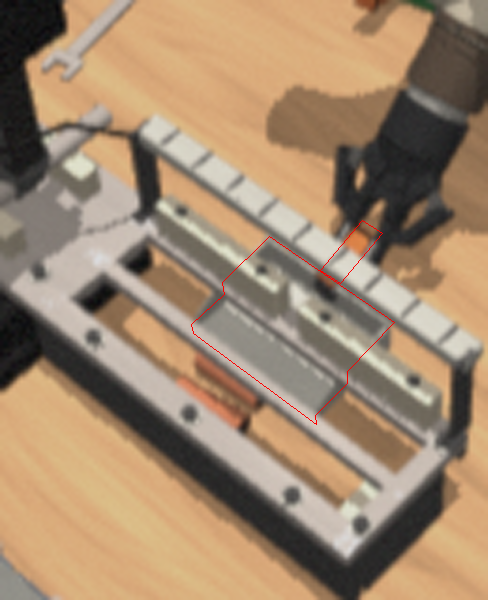

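>>> arm_command(rows=[{"dx": 0.003,"dy": 0,"dz": 0.003,"wx": 0,"wy": 0,"wz": 0,"gripper": 1},{"dx": 0.007,"dy": 0,"dz": 0.0064,"wx": 0,"wy": 0,"wz": 0,"gripper": 1},{"dx": 0.011,"dy": 0,"dz": 0.01,"wx": 0,"wy": 0,"wz": 0,"gripper": 1},{"dx": 0.0147,"dy": 0,"dz": 0.0135,"wx": 0,"wy": 0,"wz": 0,"gripper": 1},{"dx": 0.0184,"dy": 0,"dz": 0.0168,"wx": 0,"wy": 0,"wz": 0,"gripper": 1},{"dx": 0.022,"dy": 0,"dz": 0.0202,"wx": 0,"wy": 0,"wz": 0,"gripper": 1},{"dx": 0.0258,"dy": 0,"dz": 0.0236,"wx": 0,"wy": 0,"wz": 0,"gripper": 1},{"dx": 0.029,"dy": 0,"dz": 0.0265,"wx": 0,"wy": 0,"wz": 0,"gripper": 1}])

```text
clock: 7.7
position: [548.3, -64.4, 32.3]
ee_rot: [-0.007, 0.365, 0.015, 0.931]
contact_force: [0.2, -0.3, -1.7]
gripper_width: 23.0
```

```bash
python3 - <<'E'
from look import *
cur();look("m4")
show(pr(95,-34,0.3,.03,-1),pr(115,-34,0.3,.03,-1))
E
```

```text
t 7.7 scoop [629.2 -62.1   1.4] tip [ 6.842e+02 -6.040e+01  4.000e-01] yaw,pitchup,roll [ 1.78 -0.95  0.  ] tip press 75.7 -33.1 F [ 0.2 -0.3 -1.7] w 23.0 j [-0.48, 0.45, -0.64, -2.17, -0.45, 1.02]
[0.0141, -0.001, 0.0127] [0.06, 0.1, -0.05]
[0.0288, -0.0014, 0.0263] [0.06, 0.1, -0.05]
```

View pics/top_m4.png

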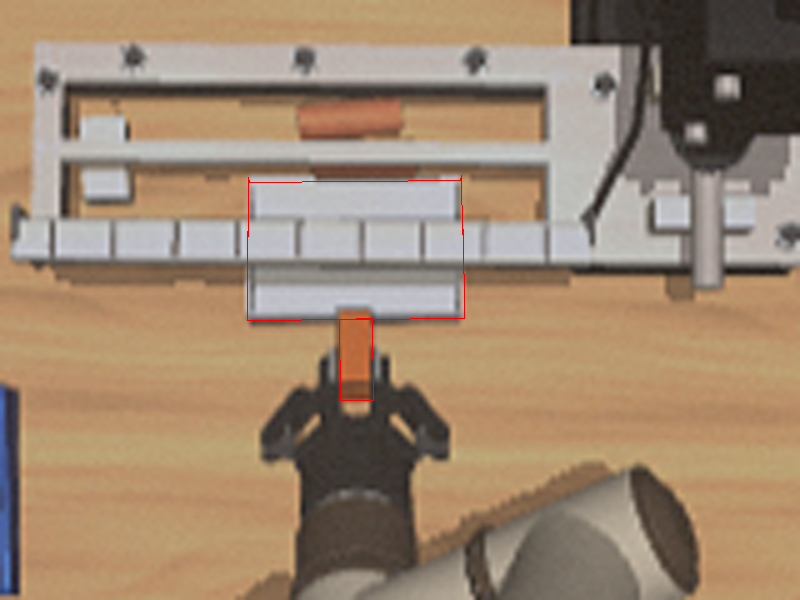

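View pics/scene_m4.png

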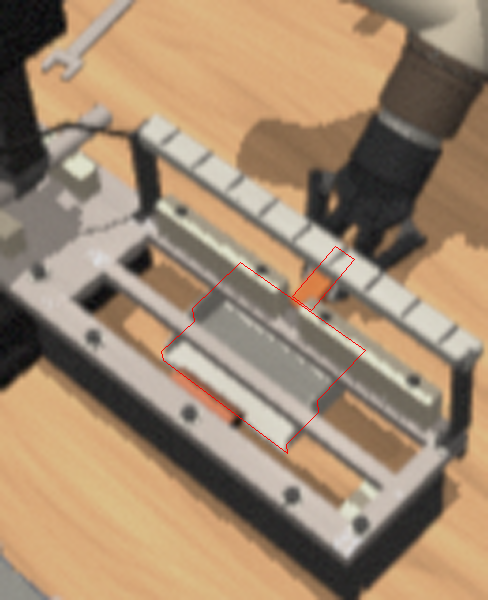

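The sleeves roll ahead of the front edge as expected: a is visible at top crop (350,118) and b is at the edge at (365,172). I'll keep going towards the rail.

>>> arm_command(rows=[{"dx": 0.003,"dy": 0,"dz": 0.003,"wx": 0,"wy": 0,"wz": 0,"gripper": 1},{"dx": 0.007,"dy": 0,"dz": 0.0064,"wx": 0,"wy": 0,"wz": 0,"gripper": 1},{"dx": 0.011,"dy": -0.001,"dz": 0.01,"wx": 0,"wy": 0,"wz": 0,"gripper": 1},{"dx": 0.0147,"dy": -0.001,"dz": 0.0134,"wx": 0,"wy": 0,"wz": 0,"gripper": 1},{"dx": 0.0184,"dy": -0.001,"dz": 0.0167,"wx": 0,"wy": 0,"wz": 0,"gripper": 1},{"dx": 0.022,"dy": -0.001,"dz": 0.02,"wx": 0,"wy": 0,"wz": 0,"gripper": 1},{"dx": 0.0258,"dy": -0.001,"dz": 0.0235,"wx": 0,"wy": 0,"wz": 0,"gripper": 1},{"dx": 0.029,"dy": -0.001,"dz": 0.0265,"wx": 0,"wy": 0,"wz": 0,"gripper": 1}])

```text
clock: 8.6
position: [587.2, -64.1, 31.4]
ee_rot: [-0.007, 0.366, 0.015, 0.93]
contact_force: [-4.9, -0.9, -2.3]
gripper_width: 23.1
```

```bash
python3 - <<'E'
from look import *
cur();look("m5")
show(pr(125,-34,0.3,.03,-1),pr(135,-34,0.3,.03,-1))
E
```

```text
t 8.6 scoop [ 6.681e+02 -6.190e+01  3.000e-01] tip [ 7.231e+02 -6.010e+01 -7.000e-01] yaw,pitchup,roll [ 1.78 -1.06 -0.03] tip press 114.6 -33.5 F [-4.9 -0.9 -2.3] w 23.1 j [-0.41, 0.47, -0.54, -2.12, -0.38, 0.9]
[0.0069, -0.0007, 0.0072] [0.08, 0.01, -0.05]
[0.0142, -0.0009, 0.014] [0.08, 0.01, -0.05]
```

View pics/top_m5.png

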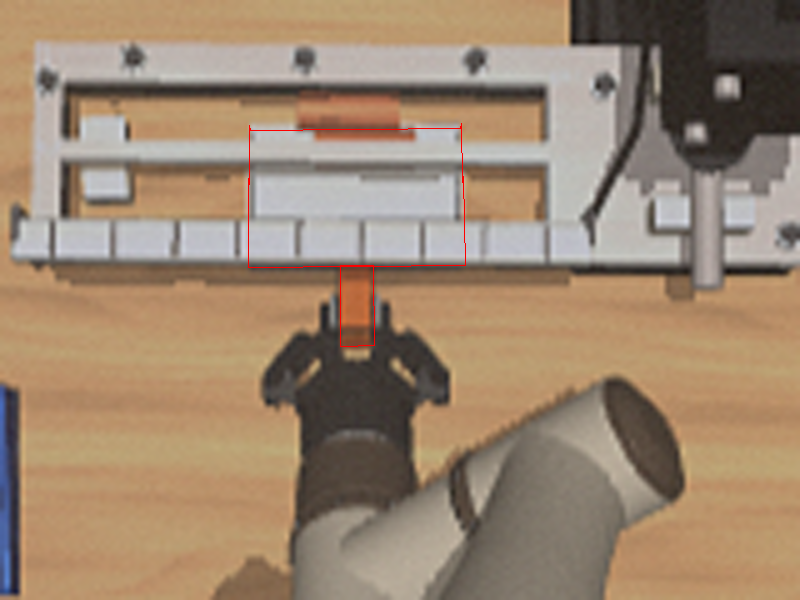

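View pics/scene_m5.png

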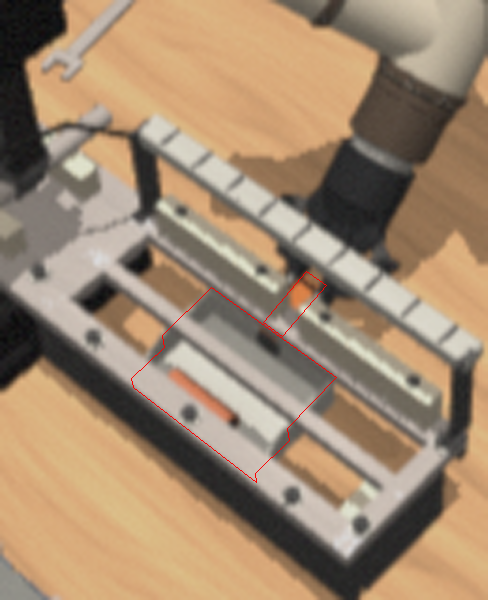

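>>> arm_command(rows=[{"dx": 0.001,"dy": 0,"dz": 0.002,"wx": 0,"wy": 0,"wz": 0,"gripper": 1},{"dx": 0.003,"dy": 0,"dz": 0.0038,"wx": 0,"wy": 0,"wz": 0,"gripper": 1},{"dx": 0.005,"dy": 0,"dz": 0.0056,"wx": 0,"wy": 0,"wz": 0,"gripper": 1},{"dx": 0.007,"dy": 0,"dz": 0.0073,"wx": 0,"wy": 0,"wz": 0,"gripper": 1},{"dx": 0.0088,"dy": -0.0007,"dz": 0.009,"wx": 0,"wy": 0,"wz": 0,"gripper": 1},{"dx": 0.0105,"dy": -0.0007,"dz": 0.0105,"wx": 0,"wy": 0,"wz": 0,"gripper": 1},{"dx": 0.012,"dy": -0.0007,"dz": 0.012,"wx": 0,"wy": 0,"wz": 0,"gripper": 1},{"dx": 0.012,"dy": -0.0007,"dz": 0.012,"wx": 0,"wy": 0,"wz": 0,"gripper": 1}])

```text
clock: 9.5
position: [605.2, -64.0, 32.6]
ee_rot: [-0.007, 0.365, 0.015, 0.931]
contact_force: [-0.4, 0.6, -4.6]
gripper_width: 23.4
```

```bash
python3 - <<'E'
from look import *
cur();look("m6")
show(pr(138,-34,0.3,.03,-1),pr(136,-34,8,.03,4),pr(134,-34,18,.03,9))
E
```

```text
t 9.5 scoop [686.2 -61.6   1.6] tip [ 7.412e+02 -5.990e+01  7.000e-01] yaw,pitchup,roll [ 1.83 -0.94 -0.02] tip press 132.6 -33.5 F [-0.4  0.6 -4.6] w 23.4 j [-0.38, 0.48, -0.49, -2.09, -0.35, 0.84]
[0.0044, -0.0003, 0.0039] [0.08, 0.03, -0.06]
[0.0041, -0.0003, -0.0022] [0.08, -4.97, -0.07]
[0.0032, -0.0002, -0.0059] [0.08, -9.97, -0.09]
```

View pics/top_m6.png

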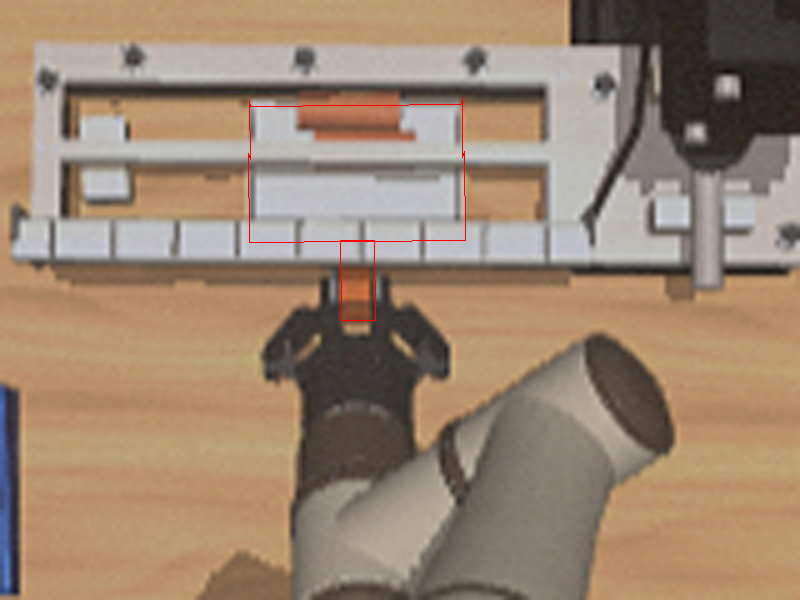

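View pics/scene_m6.png

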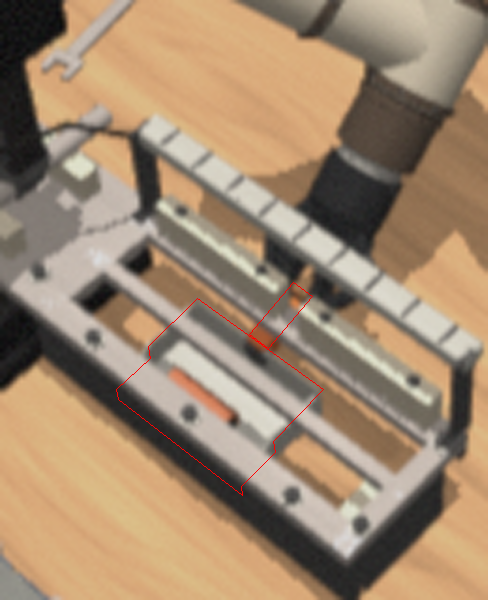

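>>> arm_command(rows=[{"dx": 0.0015,"dy": 0,"dz": 0.0015,"wx": 0,"wy": 0,"wz": 0,"gripper": 1},{"dx": 0.003,"dy": 0,"dz": 0.0028,"wx": 0,"wy": 0,"wz": 0,"gripper": 1},{"dx": 0.003,"dy": 0,"dz": 0.0028,"wx": 0,"wy": 0,"wz": 0,"gripper": 1},{"dx": 0.0033,"dy": 0,"dz": 0.001,"wx": 0,"wy": -2,"wz": 0,"gripper": 1},{"dx": 0.0033,"dy": 0,"dz": -0.001,"wx": 0,"wy": -4,"wz": 0,"gripper": 1},{"dx": 0.0033,"dy": 0,"dz": -0.003,"wx": 0,"wy": -6,"wz": 0,"gripper": 1},{"dx": 0.0033,"dy": 0,"dz": -0.0045,"wx": 0,"wy": -8,"wz": 0,"gripper": 1},{"dx": 0.0032,"dy": 0,"dz": -0.006,"wx": 0,"wy": -10,"wz": 0,"gripper": 1}])

```text
clock: 10.4
position: [603.5, -65.0, 25.9]
ee_rot: [-0.006, 0.282, 0.015, 0.959]
contact_force: [0.4, 0.2, -4.2]
gripper_width: 23.3
```

```bash
python3 - <<'E'
from look import *
cur();look("m7")
show(pr(134,-34,22,.03,11),pr(100,-34,22,.03,11),pr(60,-34,22,.03,11))
E
```

```text
t 10.4 scoop [688.6 -62.6   9.6] tip [742.9 -60.9  18.3] yaw,pitchup,roll [ 1.76  9.11 -0.06] tip press 134.4 -34.6 F [ 0.4  0.2 -4.2] w 23.3 j [-0.55, 0.62, -0.68, -2.43, -0.78, 1.36]
[0.0001, 0.0006, -0.0005] [-0.06, -1.94, -0.04]
[-0.0284, 0.0012, -0.0189] [-0.06, -1.94, -0.04]
[-0.062, 0.0018, -0.0407] [-0.06, -1.94, -0.04]
```

View pics/top_m7.png

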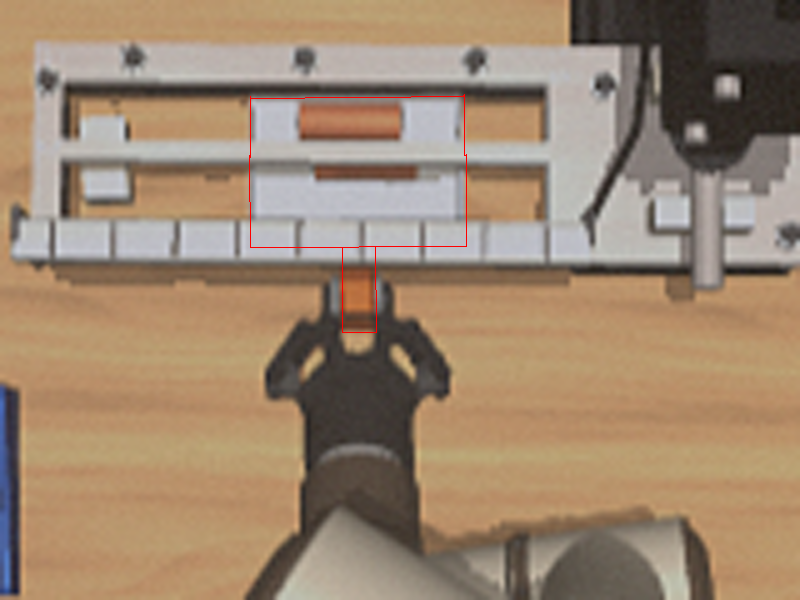

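View pics/scene_m7.png

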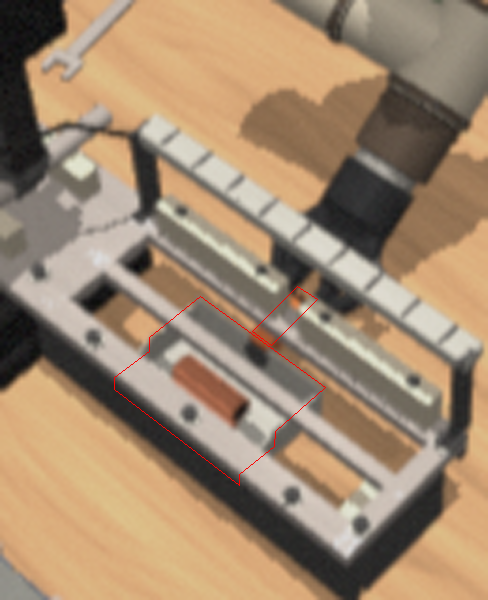

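>>> arm_command(rows=[{"dx": 0,"dy": 0,"dz": -0.0003,"wx": 0,"wy": -1,"wz": 0,"gripper": 1},{"dx": 0,"dy": 0.0005,"dz": -0.0005,"wx": 0,"wy": -2,"wz": 0,"gripper": 1},{"dx": 0,"dy": 0.0005,"dz": -0.0005,"wx": 0,"wy": -2,"wz": 0,"gripper": 1},{"dx": 0,"dy": 0.0005,"dz": -0.0005,"wx": 0,"wy": -2,"wz": 0,"gripper": 1},{"dx": 0,"dy": 0.0005,"dz": -0.0005,"wx": 0,"wy": -2,"wz": 0,"gripper": 1},{"dx": 0,"dy": 0.0005,"dz": -0.0005,"wx": 0,"wy": -2,"wz": 0,"gripper": 1},{"dx": 0,"dy": 0.0005,"dz": -0.0005,"wx": 0,"wy": -2,"wz": 0,"gripper": 1},{"dx": 0,"dy": 0.0005,"dz": -0.0005,"wx": 0,"wy": -2,"wz": 0,"gripper": 1}])

```text
clock: 11.3
position: [603.0, -64.5, 25.2]
ee_rot: [-0.005, 0.266, 0.015, 0.964]
contact_force: [-0.4, 0.2, -5.0]
gripper_width: 23.2
```

```bash
python3 - <<'E'
from look import *
cur();look("m8")
show(pr(100,-34,22,.03,11),pr(60,-34,22,.03,11),pr(40,-34,22,.03,10))
E
```

```text
t 11.3 scoop [688.6 -62.1  11.8] tip [742.5 -60.4  22.4] yaw,pitchup,roll [ 1.72 11.07  0.06] tip press 134.0 -34.1 F [-0.4  0.2 -5. ] w 23.2 j [-0.56, 0.65, -0.71, -2.45, -0.86, 1.41]
[-0.0291, 0.0007, -0.0175] [-0.06, 0.06, -0.04]
[-0.0634, 0.0013, -0.038] [-0.06, 0.06, -0.04]
[-0.0817, 0.0016, -0.0461] [-0.06, 1.06, -0.04]
```

View pics/top_m8.png

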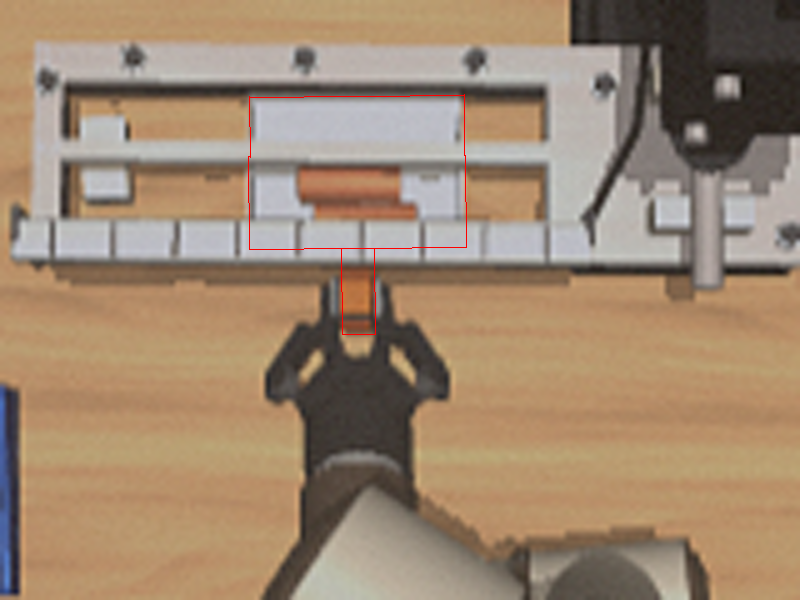

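View pics/scene_m8.png

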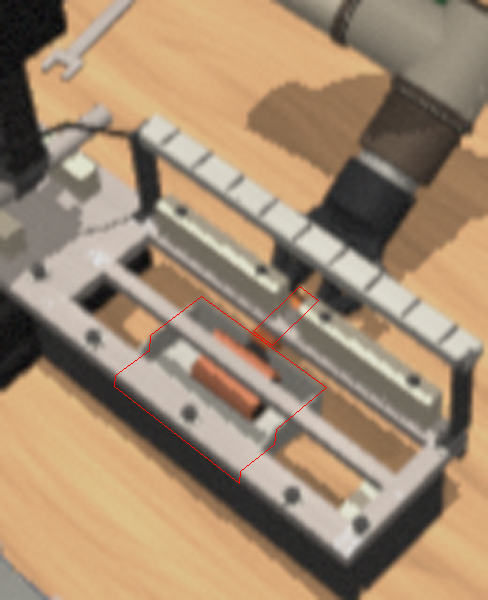

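Both sleeves now rest against the back wall of the scoop: top crop (350,185) and (365,210). Drawing out.

>>> arm_command(rows=[{"dx": -0.003,"dy": 0,"dz": -0.0018,"wx": 0,"wy": 0,"wz": 0,"gripper": 1},{"dx": -0.01,"dy": 0,"dz": -0.006,"wx": 0,"wy": 0,"wz": 0,"gripper": 1},{"dx": -0.02,"dy": 0.0005,"dz": -0.012,"wx": 0,"wy": 0,"wz": 0,"gripper": 1},{"dx": -0.032,"dy": 0.001,"dz": -0.019,"wx": 0,"wy": 0,"wz": 0,"gripper": 1},{"dx": -0.045,"dy": 0.001,"dz": -0.027,"wx": 0,"wy": 0,"wz": 0,"gripper": 1},{"dx": -0.058,"dy": 0.0012,"dz": -0.035,"wx": 0,"wy": 0,"wz": 0,"gripper": 1},{"dx": -0.07,"dy": 0.0014,"dz": -0.042,"wx": 0,"wy": 0,"wz": 0,"gripper": 1},{"dx": -0.08,"dy": 0.0016,"dz": -0.048,"wx": 0,"wy": 0,"wz": 0,"gripper": 1}])

```text
clock: 12.2
position: [508.4, -65.9, 25.2]
ee_rot: [-0.004, 0.266, 0.015, 0.964]
contact_force: [-0.2, -0.1, -5.1]
gripper_width: 23.3
```

```bash
cat > plan3.py <<'E'
from search2 import *
import kin
kin.K=kin.fitk(pickle.load(open("kd.pkl","rb")))[0]
import search2;search2.K=kin.K
cur()
j=arm.read_state()["joints"]
yaw=np.radians(80)
w1=[pr(40,-34,22,.03,11),pr(15,-34,22,.03,10),pr(-12,-34,22,.05,10)]
ja,_=follow([toolfor(*p) for p in w1],j,v=True);print()
w2=[w1[-1],scoopT(500,-45,25,.25,10),scoopT(470,0,60,.6,10),scoopT(450,40,80,.9,10),pour(yaw,9,75,85),pour(yaw,5,40,66),pour(yaw,-20),pour(yaw,-40)]
follow([toolfor(*p) for p in w2],ja,v=True)
show(*w1)
E
python3 plan3.py
```

```text
t 12.2 scoop [594.1 -63.6  11.7] tip [648.  -62.1  22.3] yaw,pitchup,roll [ 1.66 11.04  0.08] tip press 39.5 -34.2 F [-0.2 -0.1 -5.1] w 23.3 j [-0.74, 0.69, -0.91, -2.38, -1.05, 1.6]Traceback (most recent call last):
  File "plan3.py", line 9, in <module>
    ja,_=follow([toolfor(*p) for p in w1],j,v=True);print()
         ~~~~~~^^^^^^^^^^^^^^^^^^^^^^^^^^^^^^^^^^^^
  File "search2.py", line 17, in follow
    if v:print([j.round(2).tolist()],[round(x,2) for x in out[-1]])
                                      ~~~~~^^^^^
TypeError: type numpy.bool doesn't define __round__ method
```

```bash
sed -i 's/\[round(x,2) for x in out\[-1\]\]/[round(float(x),2) for x in out[-1]]/' search2.py; python3 plan3.py
```

```text
t 12.2 scoop [594.1 -63.6  11.7] tip [648.  -62.1  22.3] yaw,pitchup,roll [ 1.66 11.04  0.08] tip press 39.5 -34.2 F [-0.2 -0.1 -5.1] w 23.3 j [-0.74, 0.69, -0.91, -2.38, -1.05, 1.6]
[[-0.74, 0.69, -0.91, -2.39, -1.05, 1.6]] [0.16, 3.0, 0.0, 0.0]
[[-0.79, 0.69, -0.95, -2.35, -1.06, 1.63]] [0.12, 3.0, 0.0, 0.01]
[[-0.87, 0.72, -0.99, -2.28, -1.1, 1.69]] [0.08, 3.0, 0.0, 0.01]

[[-0.87, 0.72, -0.99, -2.28, -1.1, 1.69]] [0.08, 3.0, 0.0, 0.0]
[[-0.9, 0.58, -0.88, -1.93, -0.97, 1.45]] [0.19, 3.0, 0.0, 0.06]
[[-0.74, 0.4, -0.7, -1.49, -0.98, 1.01]] [0.37, 3.0, 0.0, 0.06]
[[-0.61, 0.38, -0.58, -1.27, -1.09, 0.87]] [0.49, 3.0, 0.0, 0.03]
[[-0.27, 0.44, -0.45, -1.12, -1.19, 0.83]] [0.62, 3.0, 0.0, 0.06]
[[-0.15, 0.41, -0.47, -1.13, -1.08, 0.76]] [0.6, 3.0, 0.0, 0.02]
[[0.35, 0.15, -0.48, -0.62, -0.78, -0.11]] [0.59, 3.0, 0.0, 0.17]
[[0.68, 0.13, -0.48, -0.12, -0.86, -0.78]] [0.59, 3.0, 0.0, 0.08]
[0.0005, 0.0001, 0.0001] [-0.09, 0.04, -0.0]
[-0.0221, 0.0004, -0.0106] [-0.09, 1.04, 0.0]
[-0.0453, -0.002, -0.0244] [-0.69, 1.04, 0.98]
```

>>> arm_command(rows=[{"dx": -0.003,"dy": 0,"dz": -0.0015,"wx": 0,"wy": 0.2,"wz": 0,"gripper": 1},{"dx": -0.009,"dy": 0,"dz": -0.0045,"wx": 0,"wy": 0.5,"wz": 0,"gripper": 1},{"dx": -0.016,"dy": 0,"dz": -0.008,"wx": 0,"wy": 0.8,"wz": 0,"gripper": 1},{"dx": -0.024,"dy": 0,"dz": -0.0125,"wx": -0.1,"wy": 1,"wz": 0.2,"gripper": 1},{"dx": -0.032,"dy": -0.0005,"dz": -0.017,"wx": -0.2,"wy": 1,"wz": 0.4,"gripper": 1},{"dx": -0.04,"dy": -0.0013,"dz": -0.0215,"wx": -0.5,"wy": 1,"wz": 0.7,"gripper": 1},{"dx": -0.046,"dy": -0.002,"dz": -0.025,"wx": -0.7,"wy": 1,"wz": 1,"gripper": 1},{"dx": -0.05,"dy": -0.002,"dz": -0.027,"wx": -0.7,"wy": 1,"wz": 1,"gripper": 1}])

```text
clock: 13.0
position: [451.4, -70.3, 27.5]
ee_rot: [-0.008, 0.275, 0.024, 0.961]
contact_force: [0.3, 0.0, -4.7]
gripper_width: 23.6
```

```bash
python3 - <<'E'
from look import *
cur();look("m9")
show(scoopT(500,-45,25,.25,10),scoopT(470,0,60,.6,10),scoopT(450,40,80,.9,10))
E
```

```text
t 13.0 scoop [536.7 -66.3  12.6] tip [590.8 -63.6  22.2] yaw,pitchup,roll [ 2.84 10.05 -0.  ] tip press -17.8 -34.8 F [ 0.3  0.  -4.7] w 23.6 j [-0.89, 0.73, -1.0, -2.27, -1.11, 1.71]
[-0.0354, 0.0058, -0.0072] [-6.14, -0.01, 9.74]
[-0.0682, 0.0246, 0.0136] [-16.74, -0.03, 26.76]
[-0.0802, 0.0459, 0.0297] [-25.83, -0.06, 41.35]
```

View pics/top_m9.png

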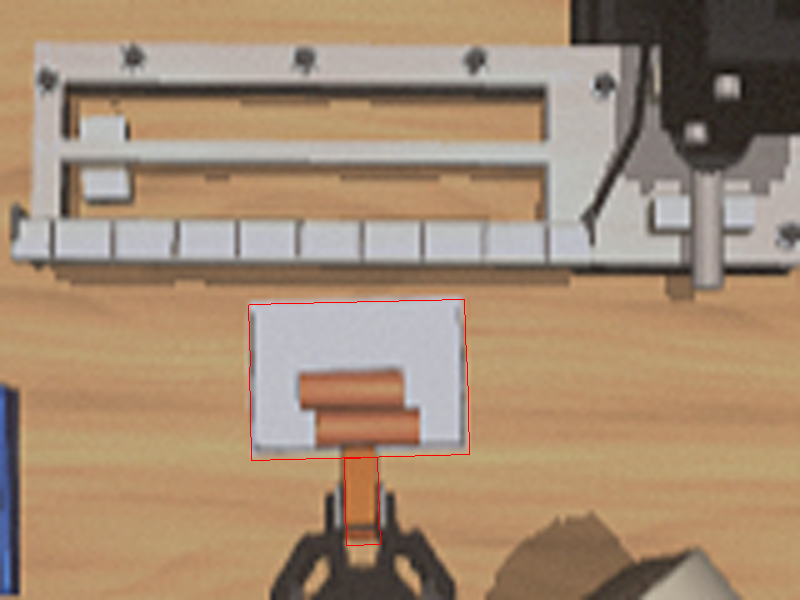

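>>> arm_command(rows=[{"dx": -0.008,"dy": 0.001,"dz": -0.002,"wx": -1.2,"wy": 0,"wz": 1.9,"gripper": 1},{"dx": -0.02,"dy": 0.003,"dz": -0.005,"wx": -3.4,"wy": 0,"wz": 5.4,"gripper": 1},{"dx": -0.033,"dy": 0.0055,"dz": -0.006,"wx": -5.8,"wy": 0,"wz": 9.2,"gripper": 1},{"dx": -0.042,"dy": 0.009,"dz": -0.003,"wx": -8.2,"wy": 0,"wz": 13,"gripper": 1},{"dx": -0.05,"dy": 0.013,"dz": 0.001,"wx": -10.5,"wy": 0,"wz": 16.8,"gripper": 1},{"dx": -0.057,"dy": 0.017,"dz": 0.006,"wx": -12.8,"wy": 0,"wz": 20.4,"gripper": 1},{"dx": -0.063,"dy": 0.021,"dz": 0.01,"wx": -15,"wy": 0,"wz": 23.8,"gripper": 1},{"dx": -0.068,"dy": 0.0246,"dz": 0.0136,"wx": -16.7,"wy": 0,"wz": 26.8,"gripper": 1}])

```text
clock: 13.9
position: [399.0, -47.3, 75.6]
ee_rot: [-0.083, 0.262, 0.287, 0.918]
contact_force: [-0.5, 0.8, -4.8]
gripper_width: 23.0
```

```bash
python3 - <<'E'
from look import *
from search2 import pour
cur()
y=np.radians(80)
show(scoopT(450,40,80,.9,10),pour(y,9,75,85))
E
```

```text
t 13.9 scoop [469.3   1.1  60.6] tip [513.8  32.   70.1] yaw,pitchup,roll [3.47e+01 9.99e+00 1.00e-02] tip press -93.2 62.0 F [-0.5  0.8 -4.8] w 23.0 j [-0.74, 0.4, -0.7, -1.49, -0.98, 1.01]
[-0.0019, 0.0181, 0.0217] [-8.93, -0.04, 14.31]
[0.0528, 0.0955, 0.0535] [-24.31, 0.87, 38.23]
```

>>> arm_command(rows=[{"dx": -0.001,"dy": 0.005,"dz": 0.007,"wx": -2.5,"wy": 0,"wz": 4,"gripper": 1},{"dx": -0.002,"dy": 0.011,"dz": 0.014,"wx": -5.7,"wy": 0,"wz": 9.2,"gripper": 1},{"dx": -0.001,"dy": 0.02,"dz": 0.022,"wx": -9.2,"wy": 0,"wz": 14.7,"gripper": 1},{"dx": 0.008,"dy": 0.034,"dz": 0.029,"wx": -12.5,"wy": 0.2,"wz": 19.8,"gripper": 1},{"dx": 0.019,"dy": 0.05,"dz": 0.036,"wx": -15.7,"wy": 0.4,"wz": 25,"gripper": 1},{"dx": 0.032,"dy": 0.067,"dz": 0.043,"wx": -19,"wy": 0.6,"wz": 30,"gripper": 1},{"dx": 0.044,"dy": 0.083,"dz": 0.049,"wx": -22,"wy": 0.8,"wz": 34.8,"gripper": 1},{"dx": 0.0528,"dy": 0.0955,"dz": 0.0535,"wx": -24.3,"wy": 0.9,"wz": 38.2,"gripper": 1}])

```text
clock: 14.7
position: [403.6, 74.2, 92.8]
ee_rot: [-0.183, 0.217, 0.619, 0.732]
contact_force: [-0.2, -0.1, -4.9]
gripper_width: 23.5
```

```bash
python3 - <<'E'
from look import *
from search2 import pour
cur();look("n1",(150,130,350,280),(290,150,450,310))
y=np.radians(80)
show(pour(y,8,30,66),pour(y,4,25,60),pour(y,-4,25,60),pour(y,-12,25,58),pour(y,-20,25,58))
E
```

```text
t 14.7 scoop [418.1 158.1  76.3] tip [427.2 211.6  84.9] yaw,pitchup,roll [8.036e+01 8.970e+00 8.000e-02] tip press -177.0 243.0 F [-0.2 -0.1 -4.9] w 23.5 j [-0.27, 0.44, -0.45, -1.11, -1.19, 0.83]
[0.0454, -0.0011, 0.0097] [0.15, 1.0, -0.31]
[0.0485, -0.0011, 0.0161] [0.16, 5.0, -0.3]
[0.0416, -0.0012, 0.0343] [0.19, 13.0, -0.27]
[0.0384, -0.0012, 0.0516] [0.21, 21.0, -0.24]
[0.0368, -0.0013, 0.071] [0.23, 29.0, -0.21]
```

View pics/top_n1.png

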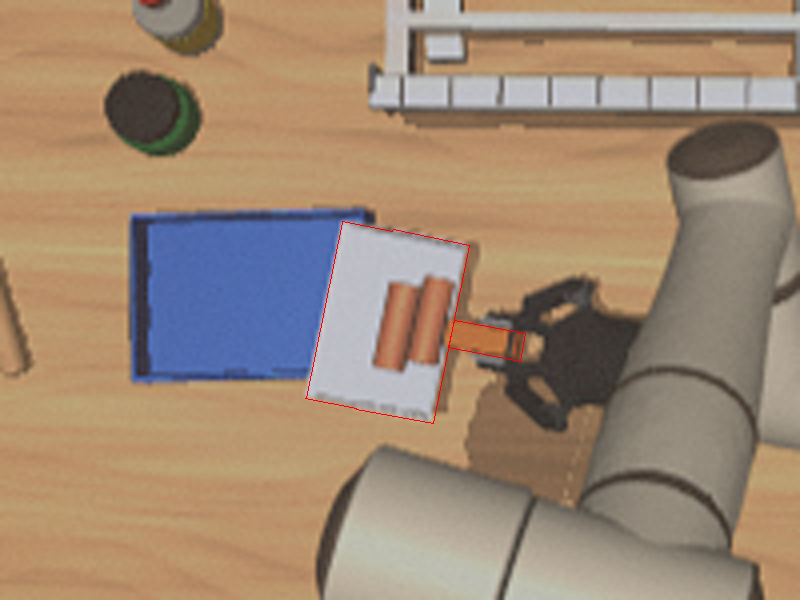

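View pics/scene_n1.png

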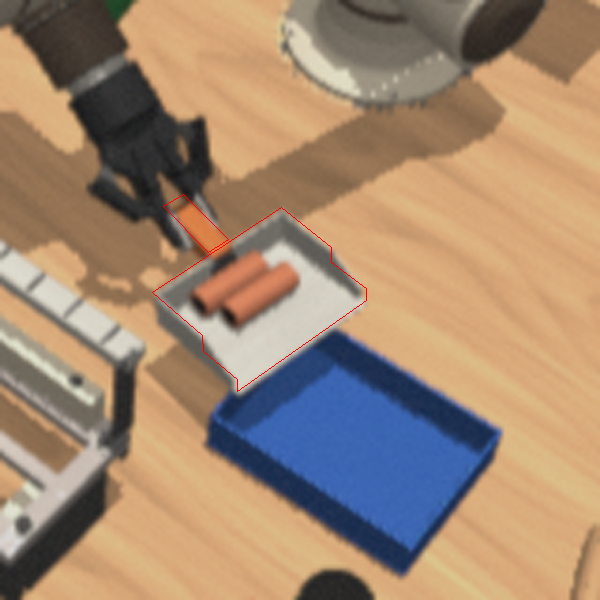

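>>> arm_command(rows=[{"dx": 0.005,"dy": 0,"dz": 0.001,"wx": 0,"wy": 0.2,"wz": 0,"gripper": 1},{"dx": 0.014,"dy": 0,"dz": 0.003,"wx": 0,"wy": 0.4,"wz": 0,"gripper": 1},{"dx": 0.024,"dy": 0,"dz": 0.005,"wx": 0,"wy": 0.6,"wz": -0.1,"gripper": 1},{"dx": 0.034,"dy": -0.001,"dz": 0.007,"wx": 0.1,"wy": 0.8,"wz": -0.2,"gripper": 1},{"dx": 0.042,"dy": -0.001,"dz": 0.0095,"wx": 0.1,"wy": 1.5,"wz": -0.3,"gripper": 1},{"dx": 0.0465,"dy": -0.001,"dz": 0.0125,"wx": 0.1,"wy": 3,"wz": -0.3,"gripper": 1},{"dx": 0.0485,"dy": -0.001,"dz": 0.0161,"wx": 0.1,"wy": 5,"wz": -0.3,"gripper": 1},{"dx": 0.0485,"dy": -0.001,"dz": 0.0161,"wx": 0.1,"wy": 5,"wz": -0.3,"gripper": 1}])

```text
clock: 15.6
position: [413.3, 124.6, 80.9]
ee_rot: [-0.211, 0.247, 0.609, 0.724]
contact_force: [0.8, 1.1, -4.8]
gripper_width: 23.5
```

```bash
python3 - <<'E'
from look import *
from search2 import pour
cur();look("n2",(150,130,350,280),(290,150,450,310))
y=np.radians(80)
show(pour(y,-2,25,60),pour(y,-6,25,59),pour(y,-10,25,58),pour(y,-20,25,58))
E
```

```text
t 15.6 scoop [427.8 206.7  57.1] tip [437.1 260.8  61. ] yaw,pitchup,roll [80.17  4.03 -0.16] tip press -166.2 292.0 F [ 0.8  1.1 -4.8] w 23.5 j [-0.11, 0.4, -0.47, -1.15, -1.04, 0.74]
[-0.0068, -0.0006, 0.0127] [0.12, 6.03, -0.02]
[-0.0098, -0.0006, 0.0209] [0.12, 10.03, -0.0]
[-0.0121, -0.0006, 0.0294] [0.12, 14.03, 0.01]
[-0.0167, -0.0007, 0.0534] [0.13, 24.03, 0.04]
```

View pics/scene_n2.png

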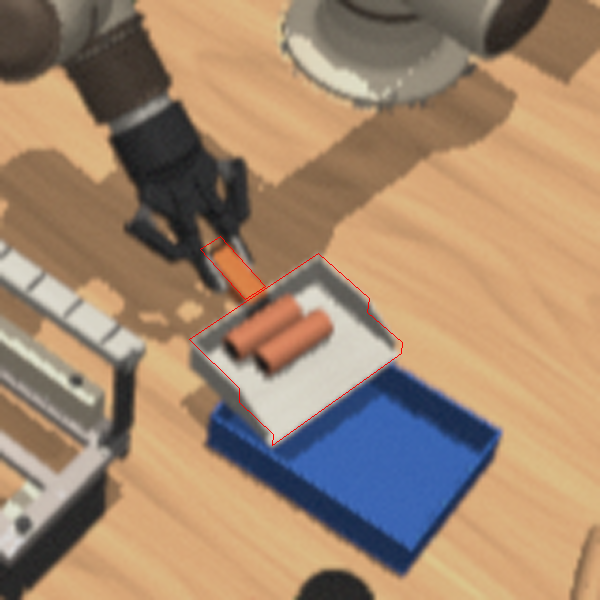

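>>> arm_command(rows=[{"dx": -0.0025,"dy": 0,"dz": 0.004,"wx": 0,"wy": 2,"wz": 0,"gripper": 1},{"dx": -0.0045,"dy": 0,"dz": 0.008,"wx": 0,"wy": 4,"wz": 0,"gripper": 1},{"dx": -0.0068,"dy": -0.0006,"dz": 0.0127,"wx": 0.1,"wy": 6,"wz": 0,"gripper": 1},{"dx": -0.0083,"dy": -0.0006,"dz": 0.0168,"wx": 0.1,"wy": 8,"wz": 0,"gripper": 1},{"dx": -0.0098,"dy": -0.0006,"dz": 0.0209,"wx": 0.1,"wy": 10,"wz": 0,"gripper": 1},{"dx": -0.011,"dy": -0.0006,"dz": 0.025,"wx": 0.1,"wy": 12,"wz": 0,"gripper": 1},{"dx": -0.0121,"dy": -0.0006,"dz": 0.0294,"wx": 0.1,"wy": 14,"wz": 0,"gripper": 1},{"dx": -0.0121,"dy": -0.0006,"dz": 0.0294,"wx": 0.1,"wy": 14,"wz": 0,"gripper": 1}])

```text
clock: 16.5
position: [414.1, 132.9, 111.3]
ee_rot: [-0.282, 0.334, 0.58, 0.688]
contact_force: [1.1, -0.4, -3.7]
gripper_width: 23.1
```

```bash
python3 - <<'E'
from look import *
from search2 import pour
cur();look("n3",(150,130,350,280),(290,150,450,310))
y=np.radians(80)
show(pour(y,-14,25,58),pour(y,-20,25,58),pour(y,-28,25,58))
E
```

```text
t 16.5 scoop [427.1 206.9  68.1] tip [436.4 260.3  58.6] yaw,pitchup,roll [ 8.016e+01 -9.910e+00  1.000e-02] tip press -167.0 291.5 F [ 1.1 -0.4 -3.7] w 23.1 j [0.14, 0.23, -0.47, -0.88, -0.86, 0.28]
[-0.0048, -0.0009, 0.0085] [-0.01, 4.13, -0.09]
[-0.0104, -0.0009, 0.022] [0.0, 10.13, -0.08]
[-0.0156, -0.0009, 0.0408] [0.01, 18.13, -0.06]
```

View pics/scene_n3.png

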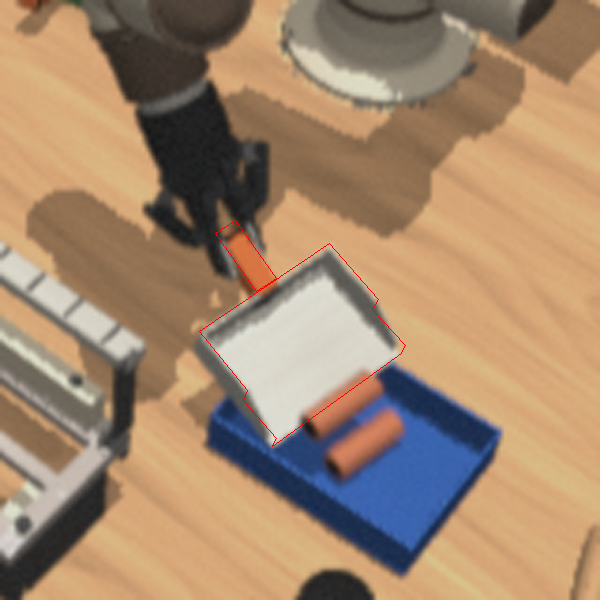

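>>> arm_command(rows=[{"dx": 0,"dy": 0,"dz": 0,"wx": 0,"wy": 0,"wz": 0,"gripper": 1},{"dx": 0,"dy": 0,"dz": 0,"wx": 0,"wy": 0,"wz": 0,"gripper": 1},{"dx": 0,"dy": 0,"dz": 0,"wx": 0,"wy": 0,"wz": 0,"gripper": 1},{"dx": 0,"dy": 0,"dz": 0,"wx": 0,"wy": 0,"wz": 0,"gripper": 1},{"dx": 0,"dy": 0,"dz": 0,"wx": 0,"wy": 0,"wz": 0,"gripper": 1},{"dx": 0,"dy": 0,"dz": 0,"wx": 0,"wy": 0,"wz": 0,"gripper": 1},{"dx": 0,"dy": 0,"dz": 0,"wx": 0,"wy": 0,"wz": 0,"gripper": 1},{"dx": 0,"dy": 0,"dz": 0,"wx": 0,"wy": 0,"wz": 0,"gripper": 1}])

```text
clock: 17.4
position: [414.1, 132.6, 110.7]
ee_rot: [-0.281, 0.334, 0.579, 0.688]
contact_force: [0.4, -1.0, -1.4]
gripper_width: 23.4
```

```bash
python3 - <<'E'
from look import *
from search2 import *
cur();look("n4",(150,130,350,280),(290,150,450,310))
y=np.radians(80)
w=[scoopT(427,207,68,1.4,-10),scoopT(425,190,80,1.39,0),scoopT(430,90,60,1.2,0),scoopT(450,30,10,.9,0),scoopT(450,30,0,.9,0)]
follow([toolfor(*p) for p in w],arm.read_state()["joints"],v=True)
show(*w[1:])
E
```

```text
t 17.4 scoop [427.3 206.6  67.6] tip [436.6 260.   58.2] yaw,pitchup,roll [80.07 -9.86  0.09] tip press -166.7 291.2 F [ 0.4 -1.  -1.4] w 23.4 j [0.14, 0.23, -0.47, -0.89, -0.86, 0.29]
[[0.14, 0.23, -0.47, -0.88, -0.86, 0.28]] [0.6, 3.0, 0.0, 0.01]
[[-0.07, 0.3, -0.46, -1.05, -1.02, 0.57]] [0.61, 3.0, 0.0, 0.04]
[[-0.32, 0.33, -0.5, -1.05, -1.03, 0.67]] [0.57, 3.0, 0.0, 0.04]
[[-0.51, 0.42, -0.59, -1.24, -0.89, 0.83]] [0.48, 3.0, 0.0, 0.04]
[[-0.52, 0.45, -0.59, -1.25, -0.88, 0.87]] [0.48, 3.0, 0.0, 0.01]
[-0.0134, 0.0001, -0.0188] [0.25, -9.86, -0.37]
[-0.057, -0.0065, -0.1066] [8.2, -9.83, -7.82]
[-0.047, -0.0136, -0.1747] [20.76, -9.64, -19.59]
[-0.0392, -0.0137, -0.1809] [20.76, -9.64, -19.59]
```

View pics/scene_n4.png

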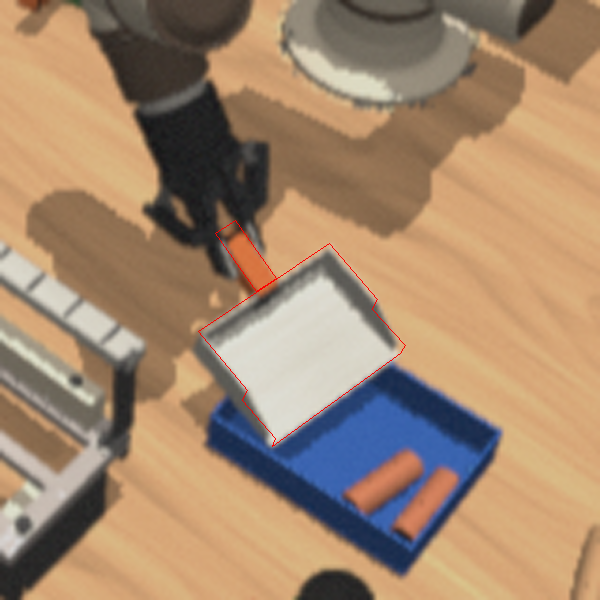

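View pics/top_n4.png

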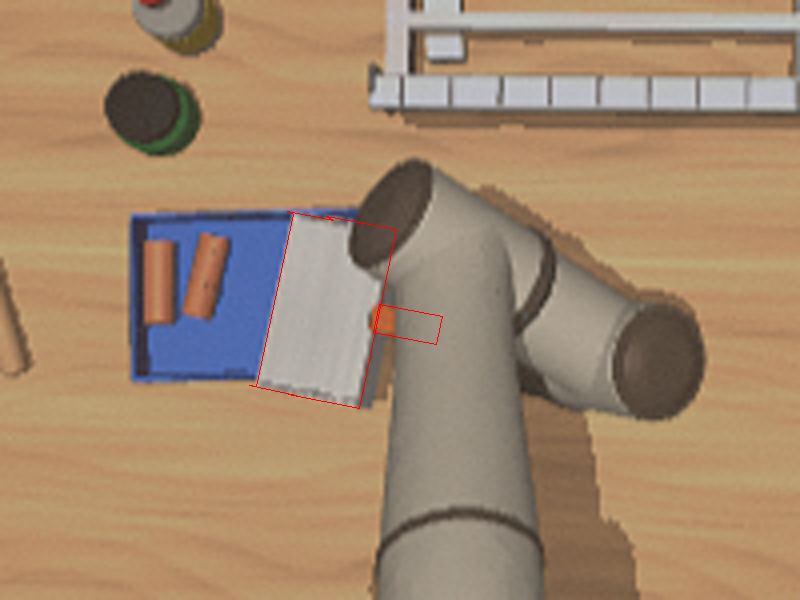

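>>> arm_command(rows=[{"dx": -0.007,"dy": 0,"dz": -0.009,"wx": 0.1,"wy": -4.9,"wz": -0.2,"gripper": 1},{"dx": -0.0134,"dy": 0,"dz": -0.0188,"wx": 0.2,"wy": -9.9,"wz": -0.4,"gripper": 1},{"dx": -0.022,"dy": -0.001,"dz": -0.037,"wx": 1.8,"wy": -9.9,"wz": -1.9,"gripper": 1},{"dx": -0.033,"dy": -0.003,"dz": -0.058,"wx": 3.8,"wy": -9.9,"wz": -3.8,"gripper": 1},{"dx": -0.043,"dy": -0.0045,"dz": -0.078,"wx": 5.6,"wy": -9.8,"wz": -5.5,"gripper": 1},{"dx": -0.051,"dy": -0.0055,"dz": -0.094,"wx": 7,"wy": -9.8,"wz": -6.8,"gripper": 1},{"dx": -0.057,"dy": -0.0065,"dz": -0.1066,"wx": 8.2,"wy": -9.8,"wz": -7.8,"gripper": 1},{"dx": -0.057,"dy": -0.0065,"dz": -0.1066,"wx": 8.2,"wy": -9.8,"wz": -7.8,"gripper": 1}])

```text
clock: 18.3
position: [400.3, 12.7, 89.1]
ee_rot: [-0.203, 0.296, 0.527, 0.771]
contact_force: [0.5, 0.9, -2.7]
gripper_width: 23.0
```

```bash
python3 - <<'E'
from look import *
cur()
show(scoopT(450,30,10,.9,0),scoopT(450,30,1,.9,0))
E
```

```text
t 18.3 scoop [430.2  88.5  59.4] tip [450.3 139.7  59.3] yaw,pitchup,roll [ 6.861e+01 -9.000e-02  2.000e-02] tip press -155.0 170.7 F [ 0.5  0.9 -2.7] w 23.0 j [-0.33, 0.33, -0.5, -1.05, -1.03, 0.67]
[0.0007, -0.0158, -0.066] [11.38, -0.07, -12.68]
[0.0068, -0.0157, -0.0727] [11.38, -0.07, -12.68]
```

>>> arm_command(rows=[{"dx": 0,"dy": -0.003,"dz": -0.012,"wx": 2,"wy": 0,"wz": -2.3,"gripper": 1},{"dx": 0,"dy": -0.006,"dz": -0.026,"wx": 4.5,"wy": 0,"wz": -5,"gripper": 1},{"dx": 0,"dy": -0.01,"dz": -0.042,"wx": 7.2,"wy": 0,"wz": -8,"gripper": 1},{"dx": 0,"dy": -0.014,"dz": -0.058,"wx": 10,"wy": 0,"wz": -11.1,"gripper": 1},{"dx": 0.0007,"dy": -0.0158,"dz": -0.066,"wx": 11.4,"wy": 0,"wz": -12.7,"gripper": 1},{"dx": 0.003,"dy": -0.0158,"dz": -0.0685,"wx": 11.4,"wy": 0,"wz": -12.7,"gripper": 1},{"dx": 0.0055,"dy": -0.0157,"dz": -0.0712,"wx": 11.4,"wy": 0,"wz": -12.7,"gripper": 1},{"dx": 0.0068,"dy": -0.0157,"dz": -0.0727,"wx": 11.4,"wy": 0,"wz": -12.7,"gripper": 1}])

```text
clock: 19.1
position: [400.0, -33.2, 31.4]
ee_rot: [-0.157, 0.321, 0.407, 0.841]
contact_force: [-2.2, -2.5, 3.7]
gripper_width: 23.1
```

```bash
python3 - <<'E'
from look import *
cur();look("p1",(230,130,430,280),(220,120,400,250))
show(scoopT(450,30,0,.9,0))
E
```

```text
t 19.1 scoop [450.8  30.6   1.9] tip [484.9  73.8   2. ] yaw,pitchup,roll [ 5.165e+01  8.000e-02 -5.000e-02] tip press -121.4 104.2 F [-2.2 -2.5  3.7] w 23.1 j [-0.52, 0.45, -0.59, -1.25, -0.89, 0.86]
[0.0005, 0.0003, -0.002] [0.08, 0.07, -0.01]
```

View pics/scene_p1.png

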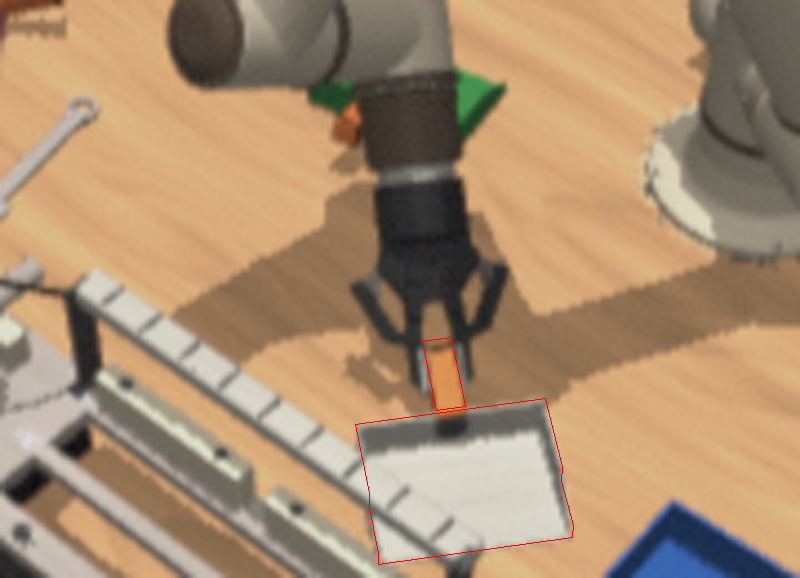

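>>> arm_command(rows=[{"dx": 0.0007,"dy": 0,"dz": -0.0008,"wx": 0,"wy": 0,"wz": 0,"gripper": 1},{"dx": 0.0013,"dy": 0,"dz": -0.0015,"wx": 0,"wy": 0,"wz": 0,"gripper": 1},{"dx": 0.0013,"dy": 0,"dz": -0.0015,"wx": 0,"wy": 0,"wz": 0,"gripper": 1},{"dx": 0.0013,"dy": 0,"dz": -0.0015,"wx": 0,"wy": 0,"wz": 0,"gripper": 0.4},{"dx": 0.0013,"dy": 0,"dz": -0.0015,"wx": 0,"wy": 0,"wz": 0,"gripper": 0},{"dx": 0.0013,"dy": 0,"dz": -0.0015,"wx": 0,"wy": 0,"wz": 0,"gripper": -0.5},{"dx": 0.0013,"dy": 0,"dz": -0.0015,"wx": 0,"wy": 0,"wz": 0,"gripper": -1},{"dx": 0.0013,"dy": 0,"dz": -0.0015,"wx": 0,"wy": 0,"wz": 0,"gripper": -1}])

```text
clock: 20.0
position: [399.9, -33.2, 29.3]
ee_rot: [-0.157, 0.321, 0.407, 0.841]
contact_force: [-0.2, -0.5, 0.1]
gripper_width: 81.5
```

```bash
python3 - <<'E'
from look import *
cur();look("p2",(230,130,430,280),(220,120,400,250))
E
```

```text
t 20.0 scoop [ 4.507e+02  3.060e+01 -2.000e-01] tip [ 4.849e+02  7.370e+01 -2.000e-01] yaw,pitchup,roll [ 5.162e+01  6.000e-02 -4.000e-02] tip press -121.5 104.1 F [-0.2 -0.5  0.1] w 81.5 j [-0.52, 0.45, -0.59, -1.25, -0.89, 0.87]
```

View pics/scene_p2.png

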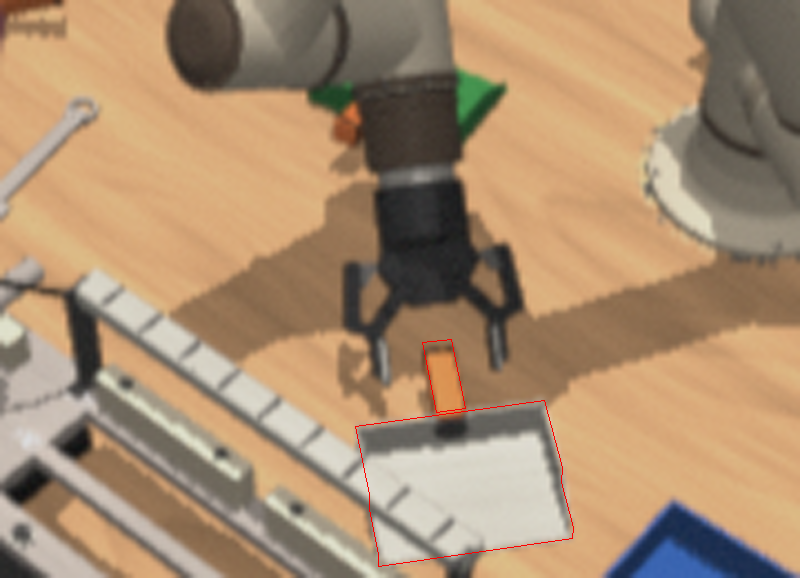

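Released with the scoop flat. Retreating along the finger axis.

>>> arm_command(rows=[{"dx": -0.008,"dy": 0,"dz": 0,"wx": 0,"wy": 0,"wz": 0,"gripper": -1},{"dx": -0.02,"dy": 0,"dz": 0,"wx": 0,"wy": 0,"wz": 0,"gripper": -1},{"dx": -0.035,"dy": 0,"dz": 0,"wx": 0,"wy": 0,"wz": 0,"gripper": -1},{"dx": -0.05,"dy": 0,"dz": 0,"wx": 0,"wy": 0,"wz": 0,"gripper": -1},{"dx": -0.065,"dy": 0,"dz": 0.01,"wx": 0,"wy": 0,"wz": 0,"gripper": -1},{"dx": -0.08,"dy": 0,"dz": 0.02,"wx": 0,"wy": 0,"wz": 0,"gripper": -1},{"dx": -0.09,"dy": 0,"dz": 0.03,"wx": 0,"wy": 0,"wz": 0,"gripper": -1},{"dx": -0.09,"dy": 0,"dz": 0.03,"wx": 0,"wy": 0,"wz": 0,"gripper": -1}])

```text
clock: 20.9
position: [371.0, -70.9, 113.9]
ee_rot: [-0.159, 0.32, 0.406, 0.841]
contact_force: [-0.1, 0.5, -0.7]
gripper_width: 85.3
```

```bash
python3 - <<'E'
from h import *
from bench import *
s=arm.read_state();print(s["clock"],s["position"].round(),s["contact_force"].round(1))
for n in("top","scene"):
    d=get_image(n);cv2.imwrite(f"pics/{n}_e.png",cv2.cvtColor(d["img"],cv2.COLOR_RGB2BGR))
E
```

```text
20.9 [371. -71. 114.] [-0.1  0.5 -0.7]
```

View pics/scene_e.png

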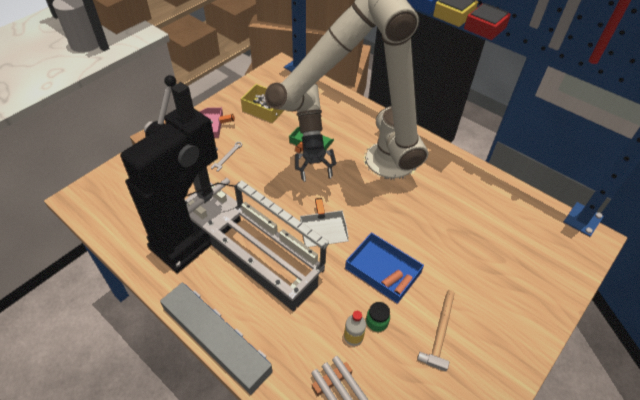

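View pics/top_e.png

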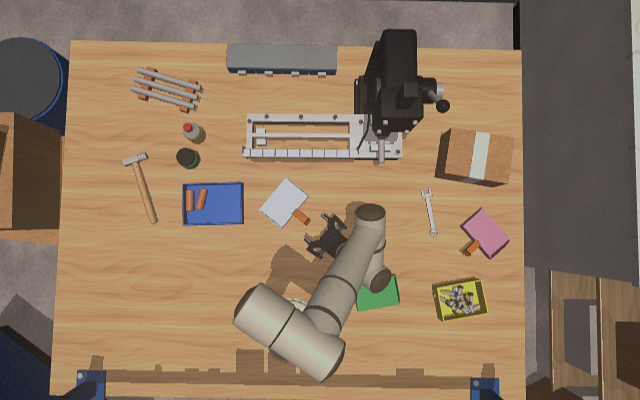

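Both sleeves lie in the blue tray: top (190,200) and (202,199). The scoop is flat on the bench at (285,203), the gripper is clear, and the bystanders are where they started. Handing in.

```bash
python3 -c "
from bench import arm
print(arm.job_done())"
```

```text
the job is handed in; nothing more can be done
None
```

Both sleeves are in the blue tray, the empty scoop is lying flat on the bench, and the job is handed in at about 21 s (limit 69 s). No verdict was reported.

- **How it went:** I gripped the silver scoop, then set it down in front of the bay and regripped it leaning further back, because the first lean would have run into a wrist joint limit under the plate. I pushed in to the rail, tilted the scoop nose-up so both sleeves rolled to its back wall, drew it out and tipped them in from just above the tray rim.
- **Last checks:** The final pictures show both sleeves inside the tray with the tray level, and the gripper empty and clear of everything. Every bystander looks unmoved. The scoop's height was about 0 mm and its tilt about 0.1° by arm pose at release.
- **Disagreements:** During the moves, the scoop outline drawn from the arm pose was up to about 5 mm off in the pictures. One early move call was refused because its rows had no gripper value; it moved nothing.

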